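Load the spring magazine with key-fob blanks and preset its counter

TASK

Load the spring magazine on the bench for the print run: swing the keeper bar clear of the mouth, then lay every wooden key-fob blank on the table flat into the column and press each fully home, until both side catches snap over it. Turn the counting sleeve to the number of blanks you have loaded (three, four or five, as many as there are) so that the run stops when the stack is used up, and swing the keeper bar back over the mouth. Leave everything else on the table where it is.

Things in the scene. Friction and masses are not known exactly. Their poses are not given: they have to be found in the camera images.
- magazine: blank magazine screwed to the table: grey base plate 175 x 310 x 12 mm, upright aluminium column at its +y end, round counting sleeve at its -y end. Origin: centre of the plate's underside, on the table; x across the plate (away from the robot), y along it. Column axis at x 0, y +75 mm; sleeve axis at x 0, y -92 mm. Dark catch housings on the column's x walls reach 59 mm from its axis, top 122 mm up
- column_mouth (a point): centre of the column's mouth, 135 mm above the table. Column inside: 68 mm along magazine x, 48 mm along y; a blank goes in flat with its length along x, either end first, 2 mm play a side; the top 16 mm flare out 8 mm. x walls closed; y walls open at the middle as finger slots 49 mm wide from 82 mm above the table up
- catch_level (a point): on the column's axis at the flat underside of two sprung catches, 104 mm above the table. They stand 6.5 mm in from the x walls, bevelled above (118 to 107 mm): a blank let go lies on them, top 120 to 132 mm up. Press its middle down to bring its top to 101 mm: they snap over it. Let go half way, the spring lifts the whole stack out, so finish each stroke
- follower (a joint): sprung platform in the column, m: 0 empty (top 103 mm above the table), growing downward, at most 0.078. With n blanks latched it reads 0.014 n - 0.001; blanks stack on one another. It pushes up with 3 N when empty and 1.3 N more per 10 mm (12 N with five), damping 30 N per m/s; the catches add about 4 N as a blank passes
- keeper (a joint): keeper bar, flat steel, 14 mm wide, 138 to 145 mm above the table, turning on an upright post behind the column; rad: 0 closed (over the middle of the mouth, at a stop), growing clockwise seen from above as its knob swings away from the sleeve; at most 1.7; clear of the mouth from 1.1 on. Stays where it is left (friction 0.15 N m)
- keeper_knob (a point): on the axis of the keeper's black upright knob, 167 mm above the table, 128 mm from the pivot. Knob diameter 19 mm, from 154 to 177 mm above the table (top 181 mm). Closed, it stands 60 mm on the magazine's -x side of the column's axis
- keeper_pivot (a point): point on the keeper's upright pivot axis, 68 mm on the magazine's +x side of the column's axis, 137 mm above the table
- sleeve (a joint): knurled counting sleeve on a round pedestal, upright axis, ball detent every 30 degrees; rad: setting k at k x 0.5236, growing anticlockwise seen from above, 0 to 3.14 (setting 6), then stops. White dice pips 1 to 6 on the flange, ring for 0: 0 towards magazine +y, 3 towards -x. About 0.08 N m per click; let go, it drops into the nearest setting. Starts at 0 to 2
- sleeve_grip (a point): on the sleeve's axis at mid height of its knurled grip, 84 mm above the table: grip diameter 44 mm, from 68 to 99 mm above the table; below it a skirt of diameter 55 mm on the flange (diameter 106 mm, top 58 mm above the table)
- sleeve_pointer (a point): black pointer on the edge of the sleeve's skirt, 28 mm from the axis, pointing at the scale; a black line on the sleeve's top shows the same direction
- fob_0: wooden key-fob blank, pale block 64 x 44 x 14 mm with rounded edges and a small dark eyelet near one end, 30 to 50 g, lying flat on the table. Origin: the block's centre (7 mm above the table when flat); x along its 64 mm length, y across its 44 mm width. Absent in some runs. Faces and ends are alike for this job
- fob_1: wooden key-fob blank, pale block 64 x 44 x 14 mm with rounded edges and a small dark eyelet near one end, 30 to 50 g, lying flat on the table. Origin: the block's centre (7 mm above the table when flat); x along its 64 mm length, y across its 44 mm width. Absent in some runs. Faces and ends are alike for this job
- fob_2: wooden key-fob blank, pale block 64 x 44 x 14 mm with rounded edges and a small dark eyelet near one end, 30 to 50 g, lying flat on the table. Origin: the block's centre (7 mm above the table when flat); x along its 64 mm length, y across its 44 mm width. Absent in some runs. Faces and ends are alike for this job
- fob_3: wooden key-fob blank, pale block 64 x 44 x 14 mm with rounded edges and a small dark eyelet near one end, 30 to 50 g, lying flat on the table. Origin: the block's centre (7 mm above the table when flat); x along its 64 mm length, y across its 44 mm width. Absent in some runs. Faces and ends are alike for this job
- fob_4: wooden key-fob blank, pale block 64 x 44 x 14 mm with rounded edges and a small dark eyelet near one end, 30 to 50 g, lying flat on the table. Origin: the block's centre (7 mm above the table when flat); x along its 64 mm length, y across its 44 mm width. Absent in some runs. Faces and ends are alike for this job
- squeegee: wooden squeegee, 110 x 165 x 31 mm, lying on the table at the right; a bystander, to be left alone. Origin: centre of its underside
There are look-alikes about, which are no part of the job. What is shaped like the fob_1 but turquoise is not meant.

How it is judged:
By the outcome, as a careful person would: the job done as asked, in the order asked, and still so for the second after the job is handed in, with the robot touching nothing.
Of fob_0, fob_1, fob_2, fob_3, fob_4 only 3 to 5 are there at a start; the rules pass over those that are not, and their reading is None.
At some moment in a run one of fob_0, fob_1, fob_2, fob_3, fob_4 may be knocked a few centimetres aside while the robot is not near it.
Once in a run the grip may slacken for a moment while it holds something.
It also fails if it takes over 210 s, if anything falls off the work surface, if the arm or the gripper's body presses on something with over 40 N, if the wrist force passes 120 N, or if a joint passes its speed limit or range.

ROBOT

A 7-joint arm with a two-finger parallel gripper is mounted at the origin on a cart in front of the work surface, level with it; the furniture and walls round the work are solid. World frame = base frame: x ahead of the robot, y to its left, z up, the work surface at z = 0. Lengths are in mm, angles in rad, forces in N, time in s.
With the tool pointing down it reaches from about 400 to 875 mm from the base axis. Payload 4.4 kg.
Tool frame: the origin (TCP) lies between the finger pads; the fingertips stand ctrl.tcp_to_tips ahead of it and the grasp point (between the pads) lies 8 mm behind it (ctrl.tcp_to_tips is the distance from the TCP to the fingertips, in mm); z points along the fingers, y is the direction in which the jaws open and shut (so a half turn about z gives the same grasp; the last joint's range is limited). The gripper opens to 85 mm and grips with 20 to 120 N. Pads are 22 mm wide; open, the fingers measure 114 mm over their backs; the gripper's body (76 mm by 85 mm) begins 54 mm behind the grasp point. The pads swing forward as they close: fully open they stand 13 mm farther back than shut.
Start: joints at [-1.204, 0.628, 0.038, 1.517, -0.027, 0.996, -0.02], TCP at [272.599, 590.091, 242.313] pointing down, gripper open.
Joint ranges: [-3.06, 3.06], [-0.37, 2.12], [-1.25, 1.32], [0.18, 2.47], [-1.1, 4.24], [0.23, 1.98], [-2.94, 2.94]. Speed limits (rad/s): [2.57, 2.57, 3.14, 3.14, 3.14, 3.14, 3.14].

INTERFACE

Orientations are given as [roll, pitch, yaw] about the fixed x, y, z axes, in that order (R = Rz(yaw) Ry(pitch) Rx(roll)).
In Python, from cell import ctrl gives the robot as it stands.
- The arm moves only by the tool send_rows, never from a script. Its argument "rows" is a list of rows, each an object of numbers: "x", "y", "z": the shift along the world's x, y, z in cm; "roll": the turn about the world's z in degrees; "claw": the closure, from 0 (fully open) to 1 (shut). A call has 1 to 5 rows; each row is the pose to reach, as a shift and turn from the pose commanded when the call began; what a row does not reach only later rows make up. A row lasts 1/12 s, in which the tool goes at most 41.7 mm and 7.16 degrees, less where a joint would pass 70% of its speed; a pose out of reach is approached as far as the arm can. A call with a gripper value outside its range is refused whole. The fingers move at their own pace and stop on an object; the grip force is fixed at half the most. Time passes only in rows, so rows that repeat a pose let the fingers close. It gives the time, the measured TCP pose, the force and the opening at its end, in the units of the state.
- ctrl.read_state(): the state, without advancing time (a new reading comes with each control period).
- ctrl.get_image(name): name is "scene" or "top" or "wrist"; returns (picture, depth): 420x560x3 uint8, blue, green, red; 420x560 float32, mm along the optical axis (not along the pixel's ray), 0 where there is no reading.
- ctrl.get_calibration(name): a dict with "intrinsics" (3x3 intrinsics, pixels), "dist_coeffs" ([k1, k2, p1, p2, k3] as OpenCV has them; the pictures are not rectified), "T" (4x4, takes a point from camera to world coordinates). Camera axes: x right, y down, z forward; pixel columns grow to the right and rows downward; lengths in mm; the calibration is good to about 2 mm. A picture is of the moment at which its call begins: read the wrist's pose just before it. get_calibration takes no time and is no camera call; for the wrist camera it gives the pose at the moment of the call.
- ctrl.finish_job(): hands the job in, once; it reports no verdict.
Trained networks look in the newest picture that a camera, given by its name, has taken for a name from the list of things; names that differ only in an ending like _2 or _b are one class to them, and where a whole thing is asked for, a point or a joint stands for the part that bears it (a point fixed in the world has none). Each returns a list of dicts, best first, with "confidence" (0 to 1); they miss things now and then, are a little off and sometimes report something else, mostly with a low value. They report only what shows in the picture. A call takes as long as a camera call. They do not tell look-alikes from the thing itself.
- ctrl.recognise(camera, query): "uv" ([column, row] in pixels, amid what is visible of it).
- ctrl.regions_of(camera, query): "region" (420x560 bool, what is visible of it) and "uv" ([column, row] in pixels, amid what is visible of it).
- ctrl.place_of(camera, query): "uv" ([column, row] in pixels: a listed point, or the origin of a listed thing).
The state is a dict: "clock": time; "qpos": joint angles; "qd": joint speeds; "tau": joint torques, N m; "eef_pos": TCP position; "tool_rot": TCP orientation; "force": force on the tool from outside, world axes, zero at the start; "torque": the same for the moment, N m; "width": finger opening in mm.
Only numpy, scipy, OpenCV 4.12 (cv2) and the standard library are available. Lean on these libraries where they do the work, as an engineer would, in place of code of your own. Each camera call takes 0.05 s, during which the arm holds its last target. There are 200 camera calls.

## Working session

There is one attempt and no reset: what is moved stays moved. The work goes in short steps, Python scripts to look and compute and a tool call to move; the robot and the scene stay as the last step left them, time stands still between calls to the robot, and variables do not carry over. Pictures are saved under pics/ and viewed, on a budget of 14 in all, crops included, one or two more only if the job needs it, and the job is handed in when it is done.

Besides the shell and the picture viewer there is one more tool, called after "Request:" in YAML: its name, and indented under it one key for each argument. send_rows: Moves the arm, as the interface text tells. Its arguments: {"type":"object","properties":{"rows":{"type":"array"}},"required":["rows"]}

```bash
ls; mkdir -p pics; python3 - <<'E'
from cell import ctrl
import cv2,numpy as np
s=ctrl.read_state();print({k:np.round(v,3) for k,v in s.items()},ctrl.tcp_to_tips)
for n in("top","scene"):
    p,d=ctrl.get_image(n);cv2.imwrite(f"pics/{n}0.png",p)
    c=ctrl.get_calibration(n);print(n,np.round(c["intrinsics"],1).tolist(),np.round(c["T"],3).tolist(),c["dist_coeffs"])
    for q in("fob_0","keeper_knob","keeper_pivot","sleeve_pointer","sleeve_grip","column_mouth","magazine"):
        r=ctrl.place_of(n,q)
        for o in r[:7]:
            print(n,q,np.round(o["uv"],1),round(o["confidence"],2))
E
```

```text
pics
{'clock': np.float64(0.0), 'qpos': array([-1.204,  0.629,  0.038,  1.518, -0.027,  0.996, -0.02 ]), 'qd': array([-0.001, -0.   ,  0.001,  0.   , -0.   ,  0.002, -0.001]), 'tau': array([-1.0000e-03, -5.6342e+01,  1.2260e+00, -1.9344e+01,  1.1000e-02,
        1.0000e-02, -0.0000e+00]), 'eef_pos': array([272.314, 589.527, 241.383]), 'tool_rot': array([-3.14 ,  0.   ,  2.709]), 'force': array([-0.656, -1.032, -0.009]), 'torque': array([ 0.027,  0.01 , -0.067]), 'width': np.float64(85.643)} 11.0
top [[417.9, 0.0, 280.0], [0.0, 417.9, 208.7], [0.0, 0.0, 1.0]] [[-0.016, -0.995, 0.097, 434.783], [-1.0, 0.014, -0.02, -7.452], [0.019, -0.097, -0.995, 1190.919], [0.0, 0.0, 0.0, 1.0]] [-0.09570671  0.          0.          0.          0.        ]
top fob_0 [200.7 261.3] 0.93
top fob_0 [144.  246.6] 0.92
top fob_0 [371.4 244.5] 0.7
top fob_0 [397.5 225.2] 0.67
top fob_0 [179.2 229.9] 0.61
top keeper_pivot [261.8 173.8] 0.95
top sleeve_pointer [318.1 205. ] 0.71
top sleeve_grip [325.5 191.6] 0.85
top column_mouth [264.  199.6] 0.8
top magazine [286.7 198.4] 0.58
top magazine [324.8 188.5] 0.28
scene [[503.3, 0.0, 279.8], [0.0, 503.3, 215.3], [0.0, 0.0, 1.0]] [[0.472, -0.549, 0.69, -325.738], [-0.881, -0.276, 0.384, -483.718], [-0.02, -0.789, -0.614, 875.783], [0.0, 0.0, 0.0, 1.0]] [-0.16262622  0.          0.          0.          0.        ]
scene fob_0 [414.5 303.8] 0.97
scene fob_0 [191.7 255.2] 0.86
scene fob_0 [189.7 228.1] 0.7
scene fob_0 [150.5 228.2] 0.66
scene fob_0 [376.9 308.1] 0.65
scene keeper_knob [265.5 203. ] 0.9
scene keeper_pivot [287.1 183.8] 0.75
scene sleeve_pointer [335.  236.6] 0.78
scene sleeve_grip [339.7 229.1] 0.9
scene column_mouth [276.7 198.2] 0.61
scene magazine [306.7 245. ] 0.97
```

```bash
python3 - <<'E'
import cv2
a=cv2.imread("pics/top0.png");c=a[130:300,110:430];cv2.imwrite("pics/top0c.png",cv2.resize(c,None,fx=2.5,fy=2.5,interpolation=2))
a=cv2.imread("pics/scene0.png");cv2.imwrite("pics/scene0c.png",cv2.resize(a,(800,600),interpolation=2))
E
```

```text
(no output)
```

View pics/top0c.png

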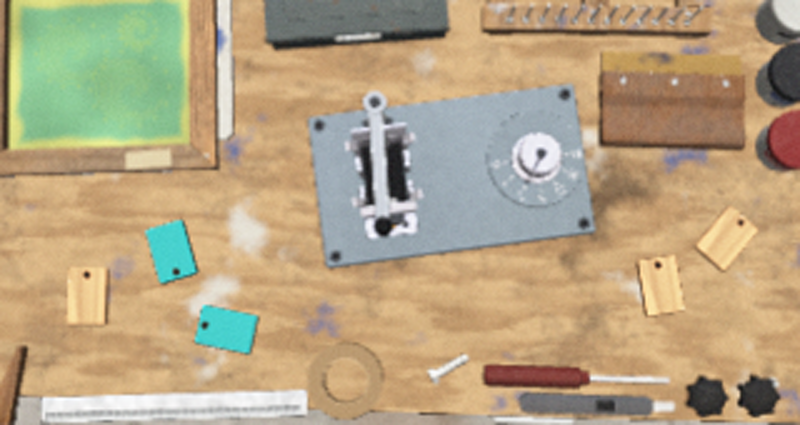

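View pics/scene0c.png

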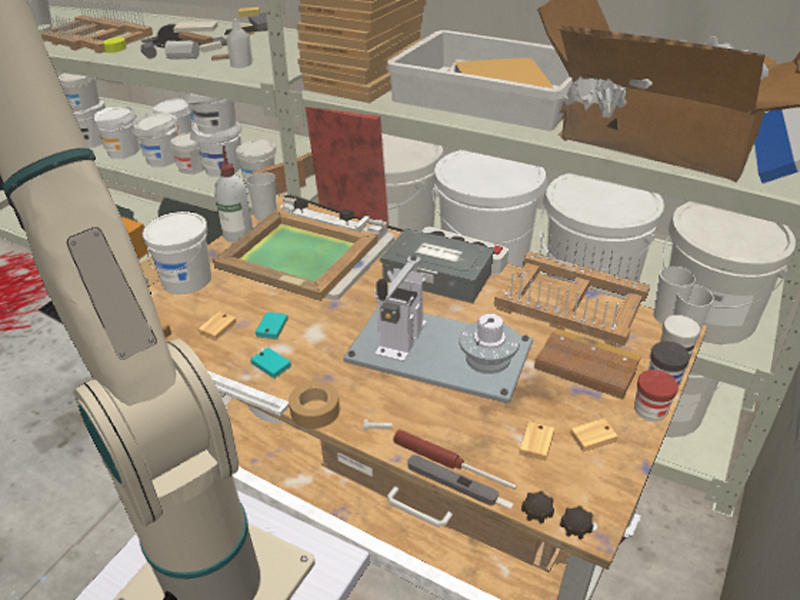

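The top picture shows three wooden blanks at about (145,248), (374,244) and (401,225), and two turquoise look-alikes to leave alone. The keeper is closed with its knob at (263,220), and the sleeve is at (326,191).

```bash
cat > h.py <<'E'
import cv2,numpy as np
from cell import ctrl
def w2p(n,P,c=None):
    c=c or ctrl.get_calibration(n);T=np.linalg.inv(c["T"])
    return cv2.projectPoints(np.float64(P).reshape(-1,3),cv2.Rodrigues(T[:3,:3])[0],T[:3,3],c["intrinsics"],np.array(c["dist_coeffs"]))[0].reshape(-1,2)
def p2w(n,uv,z,c=None):
    c=c or ctrl.get_calibration(n);T=c["T"]
    q=cv2.undistortPoints(np.float64(uv).reshape(-1,1,2),c["intrinsics"],np.array(c["dist_coeffs"])).reshape(-1,2)
    r=np.c_[q,np.ones(len(q))]@T[:3,:3].T
    return T[:3,3]+r*((z-T[2,3])/r[:,2])[:,None]
def fobs(n,p,c=None,amin=150,ztop=14):
    """wood blanks: regions from net, filtered by colour; returns x,y,yaw(deg of length),size"""
    out=[]
    for o in ctrl.regions_of(n,"fob_0"):
        m=o["region"]
        if m.sum()<amin: continue
        b,g,r=[np.median(p[...,i][m]) for i in range(3)]
        cs,_=cv2.findContours(m.astype(np.uint8),0,2);ct=max(cs,key=cv2.contourArea).reshape(-1,2)
        W=p2w(n,ct,ztop,c)[:,:2].astype(np.float32)
        (x,y),(a,bb),t=cv2.minAreaRect(W)
        if a<bb:a,bb,t=bb,a,t+90
        out.append(dict(kind="wood" if r>b else "turq",conf=round(o["confidence"],2),x=round(x,1),y=round(y,1),yaw=round((t+90)%180-90,1),L=round(a),W=round(bb)))
    return out
E
python3 - <<'E'
from h import *
n="top";p,d=ctrl.get_image(n)
for f in fobs(n,p):print(f)
hits=ctrl.regions_of(n,"magazine");print([ (o["confidence"],o["region"].sum()) for o in hits])
# plate: points with height 6..20mm, greyish
c=ctrl.get_calibration(n);v,u=np.mgrid[:420,:560];uv=np.c_[u.ravel(),v.ravel()]
q=cv2.undistortPoints(np.float64(uv).reshape(-1,1,2),c["intrinsics"],np.array(c["dist_coeffs"])).reshape(-1,2)
P=(np.c_[q,np.ones(len(q))]*d.reshape(-1,1))@c["T"][:3,:3].T+c["T"][:3,3]
Z=P[:,2].reshape(420,560);print("table z",np.median(Z[255:275,200:330]))
hsv=cv2.cvtColor(p,cv2.COLOR_BGR2HSV)
m=((hsv[...,1]<75)&(hsv[...,0]>85)&(hsv[...,0]<130)).astype(np.uint8);m[:160]=0;m[240:]=0;m[:,:225]=0;m[:,350:]=0
m=cv2.morphologyEx(m,cv2.MORPH_OPEN,np.ones((3,3)))
k,l,st,_=cv2.connectedComponentsWithStats(m);i=1+st[1:,4].argmax();print(st[i])
cs,_=cv2.findContours((l==i).astype(np.uint8),0,2);ct=max(cs,key=cv2.contourArea).reshape(-1,2)
print(cv2.minAreaRect(p2w(n,ct,12)[:,:2].astype(np.float32)))
for nm,z in(("keeper_pivot",137),("keeper_knob",167),("sleeve_grip",84),("sleeve_pointer",62),("column_mouth",135),("magazine",0)):
    for cam in("top","scene"):
        if cam=="scene" and nm=="keeper_pivot":ctrl.get_image("scene")
        r=ctrl.place_of(cam,nm)
        if r:print(nm,cam,np.round(p2w(cam,r[0]["uv"],z)[0],1),round(r[0]["confidence"],2))
E
```

```text
{'kind': 'turq', 'conf': 0.94, 'x': 493.4, 'y': 256.6, 'yaw': 17.5, 'L': 66, 'W': 45}
{'kind': 'wood', 'conf': 0.93, 'x': 442.1, 'y': 350.6, 'yaw': -0.6, 'L': 65, 'W': 51}
{'kind': 'turq', 'conf': 0.91, 'x': 404.1, 'y': 193.7, 'yaw': 78.2, 'L': 67, 'W': 46}
{'kind': 'wood', 'conf': 0.64, 'x': 446.2, 'y': -296.9, 'yaw': 7.0, 'L': 62, 'W': 44}
{'kind': 'wood', 'conf': 0.6, 'x': 498.2, 'y': -375.0, 'yaw': -41.6, 'L': 62, 'W': 43}
[(0.82, np.int64(6539))]
table z 0.3569049087777785
[ 234  165  113   72 5933]
((583.59228515625, -59.70246887207031), (188.2399444580078, 305.10406494140625), 6.695064544677734)
keeper_pivot top [630.5  18.9 137. ] 0.88
keeper_pivot scene [630.6  14.4 137. ] 0.75
keeper_knob top [499.3  13.7 167. ] 0.89
keeper_knob scene [509.   20.8 167. ] 0.63
sleeve_grip top [ 587.5 -150.9   84. ] 0.52
sleeve_grip scene [582.   21.1  84. ] 0.61
sleeve_pointer top [ 559.6 -137.6   62. ] 0.88
sleeve_pointer scene [ 561.  -140.8   62. ] 0.74
column_mouth top [557.6  11.1 135. ] 0.97
column_mouth scene [570.2  21.5 135. ] 0.98
magazine top [577.1 -64.7   0. ] 0.87
magazine scene [570.1 -58.5   0. ] 0.79
```

```bash
python3 - <<'E'
from h import *
c=ctrl.get_calibration("wrist");s=ctrl.read_state()
y=s["tool_rot"][2];R=np.array([[np.cos(y),np.sin(y)],[-np.sin(y),np.cos(y)]])
print(np.round(c["T"],3).tolist(),np.round(c["intrinsics"][0],1),R@(c["T"][:2,3]-s["eef_pos"][:2]))
E
```

```text
[[0.42, 0.871, 0.257, 208.434], [0.908, -0.403, -0.118, 620.481], [0.001, 0.282, -0.959, 372.861], [0.0, 0.0, 0.0, 1.0]] [341.9   0.  275.3] [71.00388106 -0.67465097]
```

Request:
send_rows:
  rows:
    - {"x":2.0,"y":-3.5,"z":1.0,"roll":5}
    - {"x":3.9,"y":-7.0,"z":2.0,"roll":10}
    - {"x":5.7,"y":-10.5,"z":3.0,"roll":15}
    - {"x":7.5,"y":-14.0,"z":4.0,"roll":20}
    - {"x":9.0,"y":-17.6,"z":5.0,"roll":25}

```text
$.rows[0]: bad value
```

Request:
send_rows:
  rows:
    - {"x":1.5,"y":-3.7,"z":1.0,"roll":6}
    - {"x":3.0,"y":-7.4,"z":2.0,"roll":12}
    - {"x":4.3,"y":-11.1,"z":3.0,"roll":18}
    - {"x":5.5,"y":-14.9,"z":4.0,"roll":24}
    - {"x":6.6,"y":-18.7,"z":5.0,"roll":30}

```text
$.rows[0]: bad value
```

Request:
send_rows:
  rows:
    - {"x":1.0,"y":-3.8,"z":0,"roll":0}
    - {"x":2.0,"y":-7.6,"z":0,"roll":0}
    - {"x":3.0,"y":-11.4,"z":0,"roll":0}
    - {"x":4.0,"y":-15.2,"z":0,"roll":0}
    - {"x":5.0,"y":-19.0,"z":0}

```text
$.rows[0]: bad value
```

Request:
send_rows:
  rows:
    - {"x":2.0,"y":-3.5,"z":1.0,"roll":5,"claw":0}
    - {"x":3.9,"y":-7.0,"z":2.0,"roll":10,"claw":0}
    - {"x":5.7,"y":-10.5,"z":3.0,"roll":15,"claw":0}
    - {"x":7.5,"y":-14.0,"z":4.0,"roll":20,"claw":0}
    - {"x":9.0,"y":-17.6,"z":5.0,"roll":25,"claw":0}

```text
clock: 2.02
eef_pos: [363.8, 412.3, 292.8]
tool_rot: [3.142, 0.001, -3.134]
force: [-0.4, -0.5, 0.0]
width: 85.1
```

Request:
send_rows:
  rows:
    - {"x":1.5,"y":-3.7,"z":1.0,"roll":2,"claw":0}
    - {"x":3.0,"y":-7.4,"z":2.0,"roll":4,"claw":0}
    - {"x":4.3,"y":-11.1,"z":3.0,"roll":6,"claw":0}
    - {"x":5.5,"y":-14.9,"z":4.0,"roll":7,"claw":0}
    - {"x":6.6,"y":-18.7,"z":5.0,"roll":7,"claw":0}

```text
clock: 2.43
eef_pos: [429.1, 225.1, 343.1]
tool_rot: [3.141, 0.001, -3.015]
force: [0.8, 0.1, -1.4]
width: 85.2
```

Request:
send_rows:
  rows:
    - {"x":1.0,"y":-3.8,"z":0,"roll":0,"claw":0}
    - {"x":2.0,"y":-7.6,"z":0,"roll":0,"claw":0}
    - {"x":3.0,"y":-11.4,"z":0,"roll":0,"claw":0}
    - {"x":4.0,"y":-15.2,"z":0,"roll":0,"claw":0}
    - {"x":5.0,"y":-19.0,"z":0,"roll":0,"claw":0}

```text
clock: 2.85
eef_pos: [478.7, 35.2, 342.7]
tool_rot: [3.142, 0.001, -3.016]
force: [0.7, 0.2, 0.1]
width: 85.4
```

```bash
python3 - <<'E'
from h import *
p,d=ctrl.get_image("wrist");c=ctrl.get_calibration("wrist");cv2.imwrite("pics/w1.png",p)
for nm,z in(("keeper_pivot",137),("keeper_knob",167),("sleeve_grip",84),("sleeve_pointer",62),("column_mouth",135),("catch_level",104),("magazine",0)):
    for o in ctrl.place_of("wrist",nm)[:2]:print(nm,np.round(o["uv"]),np.round(p2w("wrist",o["uv"],z,c)[0],1),round(o["confidence"],2))
p,d=ctrl.get_image("top");print(*fobs("top",p),sep="\n")
for nm,z in(("keeper_pivot",137),("keeper_knob",167),("sleeve_grip",84),("sleeve_pointer",62),("column_mouth",135),("magazine",0)):
    for o in ctrl.place_of("top",nm)[:1]:print(nm,np.round(p2w("top",o["uv"],z)[0],1),round(o["confidence"],2))
E
```

```text
keeper_pivot [243. 315.] [637.2   5.2 137. ] 0.74
keeper_knob [247. 217.] [511.4   0.9 167. ] 0.59
sleeve_grip [112. 241.] [ 588.2 -164.4   84. ] 0.82
sleeve_pointer [128. 218.] [ 565.  -154.5   62. ] 0.73
column_mouth [245. 259.] [569.3   1.4 135. ] 0.55
catch_level [249. 248.] [570.1   3.2 104. ] 0.72
magazine [202. 216.] [573.3 -73.5   0. ] 0.62
{'kind': 'turq', 'conf': 0.88, 'x': 492.7, 'y': 257.1, 'yaw': 16.4, 'L': 63, 'W': 45}
{'kind': 'wood', 'conf': 0.57, 'x': 499.7, 'y': -374.9, 'yaw': -46.1, 'L': 66, 'W': 46}
{'kind': 'wood', 'conf': 0.56, 'x': 445.1, 'y': -297.4, 'yaw': 6.4, 'L': 65, 'W': 49}
keeper_pivot [631.6  18.9 137. ] 0.69
keeper_knob [ 442.1 -265.   167. ] 0.3
sleeve_grip [ 587.2 -149.8   84. ] 0.71
sleeve_pointer [ 559.7 -130.8   62. ] 0.85
column_mouth [554.8  15.2 135. ] 0.8
magazine [573.1 -63.1   0. ] 0.55
```

View pics/w1.png

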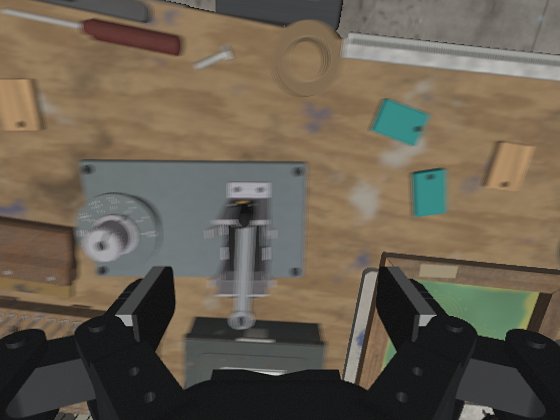

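```bash
cat >> h.py <<'E'
def shot(n):
    c=ctrl.get_calibration(n);p,d=ctrl.get_image(n);return p,d,c
E
python3 - <<'E'
from h import *
p,d,c=shot("wrist");cv2.imwrite("pics/w2.png",p);print(ctrl.read_state()["eef_pos"])
for nm,z in(("keeper_pivot",137),("keeper_knob",167),("sleeve_grip",84),("sleeve_pointer",62),("column_mouth",135),("catch_level",104),("magazine",0)):
    for o in ctrl.place_of("wrist",nm)[:2]:print(nm,np.round(o["uv"]),np.round(p2w("wrist",o["uv"],z,c)[0],1),round(o["confidence"],2))
print(*fobs("wrist",p,c),sep="\n")
# plate outline
hsv=cv2.cvtColor(p,cv2.COLOR_BGR2HSV)
print(hsv[175,120],hsv[200,180],hsv[150,200])
for uv in([80,160],[305,163],[303,277],[86,168],[299,171],[296,271],[102,270]):
    print(uv,np.round(p2w("wrist",uv,12,c)[0],1))
E
```

```text
[478.57298658  37.24085795 342.29596953]
keeper_knob [245. 216.] [507.8  13.1 167. ] 0.65
sleeve_grip [112. 240.] [ 585.9 -148.8   84. ] 0.75
sleeve_pointer [126. 219.] [ 564.8 -141.    62. ] 0.58
column_mouth [241. 259.] [567.5  11.5 135. ] 0.76
column_mouth [244. 245.] [551.3  13.9 135. ] 0.7
catch_level [246. 245.] [564.1  14.6 104. ] 0.72
magazine [202. 216.] [570.6 -58.4   0. ] 0.9
{'kind': 'wood', 'conf': 0.91, 'x': 444.1, 'y': 347.9, 'yaw': -1.1, 'L': 63, 'W': 51}
{'kind': 'turq', 'conf': 0.78, 'x': 405.3, 'y': 192.3, 'yaw': 76.9, 'L': 67, 'W': 44}
{'kind': 'turq', 'conf': 0.72, 'x': 491.6, 'y': 253.9, 'yaw': 16.1, 'L': 65, 'W': 48}
{'kind': 'wood', 'conf': 0.58, 'x': 446.0, 'y': -291.6, 'yaw': 9.0, 'L': 65, 'W': 52}
{'kind': 'turq', 'conf': 0.39, 'x': 639.9, 'y': 12.2, 'yaw': 4.4, 'L': 205, 'W': 31}
[ 90  15 116] [ 93  19 119] [ 16  94 138]
[80, 160] [ 508.2 -222.4   12. ]
[305, 163] [474.   77.6  12. ]
[303, 277] [643.1 100.2  12. ]
[86, 168] [ 518.1 -214.9   12. ]
[299, 171] [485.8  71.1  12. ]
[296, 271] [634.6  88.4  12. ]
[102, 270] [ 668.5 -196.    12. ]
```

```bash
python3 - <<'E'
import numpy as np
pv=np.array([635.7,19.5]);f=lambda t:pv+128*np.array([np.cos(np.radians(186.6-t)),np.sin(np.radians(186.6-t))])
print(f(0))
for b in range(0,86,30):
  print([list(np.round((f(b+6*i)-f(b))/10,1)) for i in range(1,6)],f(b+30))
E
```

```text
[508.548286     4.78804474]
[[np.float64(-0.1), np.float64(1.3)], [np.float64(-0.0), np.float64(2.7)], [np.float64(0.2), np.float64(4.0)], [np.float64(0.5), np.float64(5.3)], [np.float64(1.0), np.float64(6.6)]] [518.22740791  70.33493   ]
[[np.float64(0.6), np.float64(1.2)], [np.float64(1.3), np.float64(2.3)], [np.float64(2.1), np.float64(3.4)], [np.float64(3.1), np.float64(4.3)], [np.float64(4.1), np.float64(5.2)]] [559.383216   122.26063682]
[[np.float64(1.1), np.float64(0.7)], [np.float64(2.3), np.float64(1.4)], [np.float64(3.5), np.float64(1.9)], [np.float64(4.8), np.float64(2.2)], [np.float64(6.2), np.float64(2.4)]] [620.98804474 146.651714  ]
```

Request:
send_rows:
  rows:
    - {"x":1.5,"y":-1.5,"z":-3.5,"roll":0,"claw":0.3}
    - {"x":3.0,"y":-3.0,"z":-7.0,"roll":0,"claw":0.5}
    - {"x":3.0,"y":-3.0,"z":-11.0,"roll":-0.6,"claw":0.5}
    - {"x":3.0,"y":-3.0,"z":-14.5,"roll":-0.6,"claw":0.5}
    - {"x":3.0,"y":-3.0,"z":-16,"roll":-0.6,"claw":0.5}

```text
clock: 4.52
eef_pos: [506.0, 6.6, 178.2]
tool_rot: [3.141, -0.007, -3.027]
force: [-1.1, 0.1, 0.4]
width: 42.6
```

Request:
send_rows:
  rows:
    - {"x":0,"y":0,"z":-1,"roll":0,"claw":0.5}
    - {"x":0,"y":0,"z":-2,"roll":0,"claw":0.5}
    - {"x":0,"y":0,"z":-2,"roll":0,"claw":0.5}

```text
clock: 4.77
eef_pos: [508.3, 7.1, 161.3]
tool_rot: [3.141, -0.002, -3.026]
force: [-0.1, -0.5, -0.2]
width: 42.6
```

Request:
send_rows:
  rows:
    - {"x":-0.1,"y":1.3,"z":0,"roll":-6,"claw":0.5}
    - {"x":0,"y":2.7,"z":0,"roll":-12,"claw":0.5}
    - {"x":0.2,"y":4.0,"z":0,"roll":-18,"claw":0.5}
    - {"x":0.5,"y":5.3,"z":0,"roll":-24,"claw":0.5}
    - {"x":1.0,"y":6.6,"z":0,"roll":-30,"claw":0.5}

```text
clock: 5.18
eef_pos: [519.2, 73.3, 163.8]
tool_rot: [3.141, 0.002, 2.728]
force: [0.9, -1.8, -0.8]
width: 42.9
```

Request:
send_rows:
  rows:
    - {"x":0.6,"y":1.2,"z":0,"roll":-6,"claw":0.5}
    - {"x":1.3,"y":2.3,"z":0,"roll":-12,"claw":0.5}
    - {"x":2.1,"y":3.4,"z":0,"roll":-18,"claw":0.5}
    - {"x":3.1,"y":4.3,"z":0,"roll":-24,"claw":0.5}
    - {"x":4.1,"y":5.2,"z":0,"roll":-30,"claw":0.5}

```text
clock: 5.6
eef_pos: [560.5, 125.7, 164.0]
tool_rot: [3.14, 0.001, 2.205]
force: [-0.4, -2.0, 0.4]
width: 42.8
```

Request:
send_rows:
  rows:
    - {"x":1.1,"y":0.7,"z":0,"roll":-6,"claw":0.5}
    - {"x":2.3,"y":1.4,"z":0,"roll":-12,"claw":0.5}
    - {"x":3.5,"y":1.9,"z":0,"roll":-18,"claw":0.5}
    - {"x":4.8,"y":2.2,"z":0,"roll":-24,"claw":0.5}
    - {"x":4.8,"y":2.2,"z":0,"roll":-24,"claw":0.5}

```text
clock: 6.02
eef_pos: [610.3, 148.7, 163.7]
tool_rot: [3.137, -0.0, 1.79]
force: [0.3, 0.2, 0.4]
width: 42.7
```

Request:
send_rows:
  rows:
    - {"x":0,"y":0,"z":0,"roll":0,"claw":0.45}
    - {"x":0,"y":0,"z":4,"roll":0,"claw":0.45}
    - {"x":-3.5,"y":-1.5,"z":7,"roll":6,"claw":0.3}
    - {"x":-7,"y":-2.0,"z":9,"roll":12,"claw":0.3}
    - {"x":-11,"y":-2,"z":11,"roll":18,"claw":0.3}

```text
clock: 6.43
eef_pos: [504.3, 124.9, 270.3]
tool_rot: [3.14, 0.002, 2.11]
force: [-0.3, -0.1, 0.7]
width: 59.6
```

Request:
send_rows:
  rows:
    - {"x":-1,"y":3.5,"z":1,"roll":7,"claw":0.3}
    - {"x":-3,"y":7,"z":1,"roll":14,"claw":0.3}
    - {"x":-4,"y":11,"z":1,"roll":21,"claw":0.3}
    - {"x":-4,"y":11,"z":1,"roll":28,"claw":0.3}
    - {"x":-4,"y":11,"z":1,"roll":35,"claw":0.3}

```text
clock: 6.85
eef_pos: [463.2, 240.3, 279.3]
tool_rot: [3.139, -0.0, 2.731]
force: [0.6, -0.8, 0.4]
width: 59.6
```

```bash
python3 - <<'E'
from h import *
p,d,c=shot("wrist");s=ctrl.read_state();print(s["eef_pos"],np.degrees(s["tool_rot"][2]));print(*fobs("wrist",p,c),sep="\n")
p2,d,_=shot("top");cv2.imwrite("pics/v3.png",np.hstack([p[::1],cv2.resize(p2[140:280,200:440],(480,420))[:, :240]]))
print(*fobs("top",p2),sep="\n")
for nm,z in(("keeper_pivot",137),("keeper_knob",167)):
    for o in ctrl.place_of("top",nm)[:2]:print(nm,np.round(p2w("top",o["uv"],z)[0],1),round(o["confidence"],2))
E
```

```text
[463.91140201 238.34398647 279.31288086] 156.60342473703938
{'kind': 'turq', 'conf': 0.92, 'x': 404.5, 'y': 196.9, 'yaw': 77.0, 'L': 65, 'W': 45}
{'kind': 'turq', 'conf': 0.81, 'x': 492.2, 'y': 258.0, 'yaw': 15.3, 'L': 66, 'W': 45}
{'kind': 'wood', 'conf': 0.78, 'x': 443.4, 'y': 351.6, 'yaw': -0.5, 'L': 64, 'W': 45}
{'kind': 'wood', 'conf': 0.76, 'x': 445.6, 'y': -295.0, 'yaw': 7.0, 'L': 63, 'W': 46}
{'kind': 'turq', 'conf': 0.68, 'x': 494.3, 'y': 256.0, 'yaw': 14.5, 'L': 63, 'W': 45}
{'kind': 'wood', 'conf': 0.66, 'x': 498.7, 'y': -373.8, 'yaw': -42.3, 'L': 66, 'W': 46}
{'kind': 'turq', 'conf': 0.54, 'x': 404.6, 'y': 193.4, 'yaw': 78.1, 'L': 67, 'W': 45}
keeper_pivot [439.1 315.9 137. ] 0.72
keeper_pivot [627.7  20.7 137. ] 0.58
keeper_knob [606.5 147.2 167. ] 0.72
```

View pics/v3.png

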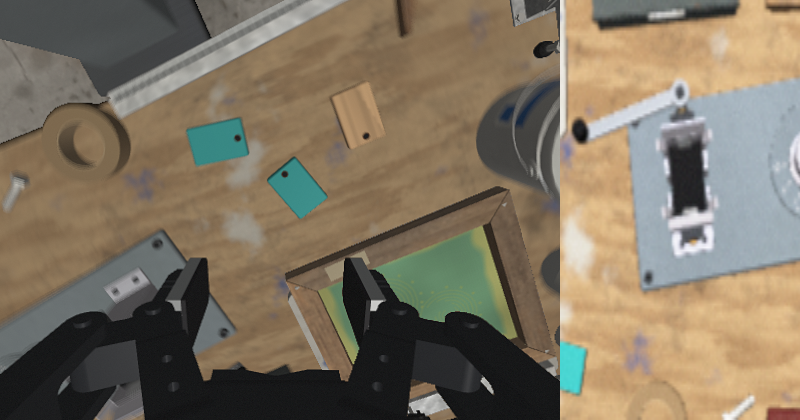

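Request:
send_rows:
  rows:
    - {"x":-0.5,"y":3,"z":-2,"roll":6,"claw":0.25}
    - {"x":-1.0,"y":6,"z":-4,"roll":12,"claw":0.25}
    - {"x":-1.5,"y":9,"z":-6,"roll":18,"claw":0.25}
    - {"x":-2.0,"y":11.3,"z":-9,"roll":22.9,"claw":0.25}
    - {"x":-2.0,"y":11.3,"z":-13,"roll":22.9,"claw":0.25}

```text
clock: 7.57
eef_pos: [444.9, 357.8, 149.1]
tool_rot: [3.133, 0.004, 3.124]
force: [-0.0, 1.3, -0.6]
width: 64.3
```

Request:
send_rows:
  rows:
    - {"x":0,"y":0,"z":-3.5,"roll":0,"claw":0.25}
    - {"x":0,"y":0,"z":-7,"roll":0,"claw":0.25}
    - {"x":0,"y":0,"z":-8,"roll":0,"claw":0.25}
    - {"x":0,"y":0,"z":-9,"roll":0,"claw":0.25}
    - {"x":0,"y":0,"z":-9,"roll":0,"claw":0.25}

```text
clock: 7.98
eef_pos: [445.2, 349.5, 57.5]
tool_rot: [-3.14, -0.001, 3.114]
force: [0.4, 0.7, -0.3]
width: 63.8
```

```bash
python3 - <<'E'
from h import *
p,d,c=shot("wrist");s=ctrl.read_state();print(s["eef_pos"],np.degrees(s["tool_rot"][2]),ctrl.tcp_to_tips,s["width"]);print(*fobs("wrist",p,c),sep="\n")
E
```

```text
[445.84125243 350.18610757  58.93261734] 178.44625151645639 11.0 64.0851191621863
{'kind': 'turq', 'conf': 0.84, 'x': 408.7, 'y': 221.9, 'yaw': -13.3, 'L': 45, 'W': 26}
{'kind': 'wood', 'conf': 0.59, 'x': 442.1, 'y': 353.2, 'yaw': -1.2, 'L': 65, 'W': 43}
{'kind': 'turq', 'conf': 0.55, 'x': 474.1, 'y': 256.2, 'yaw': -73.5, 'L': 50, 'W': 34}
```

Request:
send_rows:
  rows:
    - {"x":-0.3,"y":0.1,"z":-3.0,"roll":0,"claw":0.25}
    - {"x":-0.3,"y":0.1,"z":-4.0,"roll":0,"claw":0.25}
    - {"x":-0.3,"y":0.1,"z":-4.7,"roll":0,"claw":0.25}
    - {"x":-0.3,"y":0.1,"z":-4.7,"roll":0,"claw":0.25}

```text
clock: 8.42
eef_pos: [442.0, 351.0, 11.2]
tool_rot: [-3.141, -0.001, 3.115]
force: [0.7, -0.7, 0.0]
width: 63.9
```

Request:
send_rows:
  rows:
    - {"x":0,"y":0,"z":0,"roll":0,"claw":0.8}
    - {"x":0,"y":0,"z":0,"roll":0,"claw":0.8}
    - {"x":0,"y":0,"z":0,"roll":0,"claw":0.8}
    - {"x":0,"y":0,"z":0,"roll":0,"claw":0.8}
    - {"x":0,"y":0,"z":0,"roll":0,"claw":0.8}

```text
clock: 8.83
eef_pos: [443.1, 351.7, 12.9]
tool_rot: [3.14, 0.002, 3.115]
force: [-0.9, -0.3, 6.3]
width: 42.8
```

Request:
send_rows:
  rows:
    - {"x":0,"y":0,"z":2,"roll":0,"claw":0.8}
    - {"x":0,"y":0,"z":6,"roll":0,"claw":0.8}
    - {"x":0,"y":0,"z":10,"roll":0,"claw":0.8}
    - {"x":0,"y":0,"z":14,"roll":0,"claw":0.8}
    - {"x":0,"y":0,"z":18,"roll":0,"claw":0.8}

```text
clock: 9.25
eef_pos: [442.0, 350.9, 193.8]
tool_rot: [3.141, 0.0, 3.115]
force: [0.3, 0.6, -0.4]
width: 42.2
```

Request:
send_rows:
  rows:
    - {"x":0.5,"y":-3.9,"z":1,"roll":2,"claw":0.8}
    - {"x":1.0,"y":-7.8,"z":2,"roll":4,"claw":0.8}
    - {"x":1.5,"y":-11.7,"z":3,"roll":6,"claw":0.8}
    - {"x":2.0,"y":-15.6,"z":4,"roll":8.1,"claw":0.8}
    - {"x":2.5,"y":-19.5,"z":5,"roll":8.1,"claw":0.8}

```text
clock: 9.67
eef_pos: [467.0, 154.4, 242.6]
tool_rot: [3.141, 0.001, -3.024]
force: [1.3, -0.7, -1.0]
width: 42.4
```

Request:
send_rows:
  rows:
    - {"x":0.5,"y":-3.9,"z":0,"roll":0,"claw":0.8}
    - {"x":1.0,"y":-7.8,"z":0,"roll":0,"claw":0.8}
    - {"x":1.5,"y":-11.7,"z":0,"roll":0,"claw":0.8}
    - {"x":2.0,"y":-14.4,"z":0,"roll":0,"claw":0.8}
    - {"x":2.0,"y":-14.4,"z":0,"roll":0,"claw":0.8}

```text
clock: 10.08
eef_pos: [487.9, 4.7, 242.3]
tool_rot: [-3.138, 0.002, -3.037]
force: [0.7, -1.1, -0.1]
width: 42.3
```

```bash
python3 - <<'E'
from h import *
shot("top");p,d,c=shot("wrist");s=ctrl.read_state();print(s["eef_pos"],np.degrees(s["tool_rot"][2]),s["width"])
cv2.imwrite("pics/w4.png",cv2.resize(p[150:],(800,386)))
for nm,z in(("keeper_pivot",137),("sleeve_grip",84),("sleeve_pointer",62),("column_mouth",135),("catch_level",104)):
    for o in ctrl.place_of("wrist",nm)[:2]:print(nm,np.round(o["uv"]),np.round(p2w("wrist",o["uv"],z,c)[0],1),round(o["confidence"],2))
cx=np.array([568.1,11.7]);a=np.radians(6.6);X=np.array([np.cos(a),np.sin(a)]);Y=np.array([-X[1],X[0]])
print(np.round(w2p("wrist",[[*(cx+i*34*X+j*24*Y),119] for i,j in((-1,-1),(-1,1),(1,1),(1,-1))],c)))
E
```

```text
[487.24511801  11.10321155 241.8710498 ] -173.58747570443586 42.23431742209551
keeper_pivot [271. 376.] [632.  21. 137.] 0.98
sleeve_grip [ 95. 280.] [ 588.8 -149.8   84. ] 0.63
sleeve_pointer [114. 248.] [ 564.9 -141.7   62. ] 0.96
column_mouth [270. 382.] [639.9  20.2 135. ] 0.27
[[238. 259.]
 [298. 259.]
 [297. 331.]
 [241. 332.]]
```

View pics/w4.png

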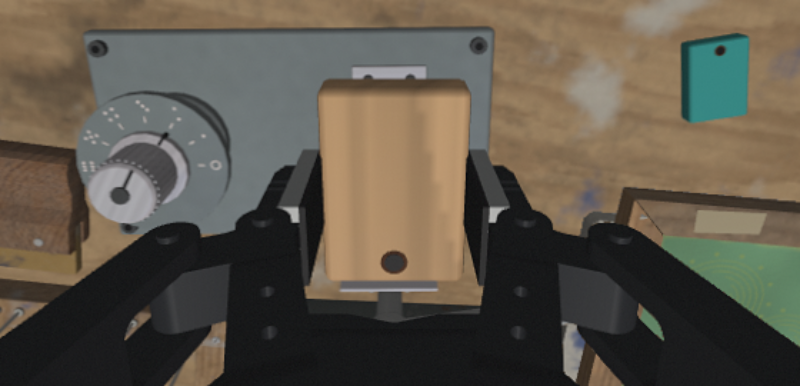

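```bash
python3 - <<'E'
from h import *
c=ctrl.get_calibration("wrist")
B=p2w("wrist",[[97*.7,150+48*.7],[479*.7,150+45*.7],[83*.7,150+29*.7],[494*.7,150+27*.7]],12,c);print(np.round(B,1))
for i in(0,2):
    v=B[i+1]-B[i];print("yaw",np.degrees(np.arctan2(-v[0],v[1])),"mid",(B[i]+B[i+1])/2,np.linalg.norm(v))
p=cv2.imread("pics/w4.png")
# fob corners in grip, at fob top z = TCP+2
F=p2w("wrist",np.array([[320,84],[468,84],[464,278],[325,278]])*.7+[0,150],243,c);print(F, F.mean(0))
E
```

```text
[[ 520.1 -204.6   12. ]
 [ 484.2   78.8   12. ]
 [ 506.9 -214.    12. ]
 [ 469.5   87.5   12. ]]
yaw 7.227731343796307 mid [502.17093437 -62.91320911  12.        ] 285.6305786151702
yaw 7.067459474880983 mid [488.16298068 -63.210712    12.        ] 303.8075104327942
[[456.86163226  -9.78626855 243.        ]
 [452.08746469  30.66473282 243.        ]
 [514.3476859   39.45635996 243.        ]
 [519.38876214  -3.44580714 243.        ]] [485.67138625  14.22225427 243.        ]
```

```bash
cat >> h.py <<'E'
def settle():
    for i in range(6):
        a=ctrl.read_state();ctrl.get_image("top")
        if np.linalg.norm(ctrl.read_state()["eef_pos"]-a["eef_pos"])<.3:break
E
python3 - <<'E'
from h import *
settle();p,d,c=shot("wrist");print(ctrl.read_state()["eef_pos"],np.degrees(ctrl.read_state()["tool_rot"][2]))
g=cv2.cvtColor(p,cv2.COLOR_BGR2GRAY);p0=cv2.imread("pics/w4.png")
cv2.imwrite("pics/w5.png",p)
hsv=cv2.cvtColor(p,cv2.COLOR_BGR2HSV)
m=((hsv[...,0]>80)&(hsv[...,0]<110)&(hsv[...,1]<60)&(hsv[...,1]>8)&(hsv[...,2]>70)).astype(np.uint8);m[310:]=0;m=cv2.morphologyEx(m,cv2.MORPH_OPEN,np.ones((3,3)))
k,l,st,_=cv2.connectedComponentsWithStats(m);i=1+st[1:,4].argmax();print(st[i]);M=l==i
# near edge: topmost plate pixel per column; right edge: rightmost per row; left edge
x0,y0,w,h=st[i][:4]
us=np.arange(x0+12,x0+w-12,4);top=[[u,np.argmax(M[:,u])] for u in us]
W=p2w("wrist",top,12,c);f=cv2.fitLine(W[:,:2].astype(np.float32),cv2.DIST_HUBER,0,.01,.01).ravel()
d0=f[:2]*np.sign(f[1]);yaw=np.degrees(np.arctan2(-d0[0],d0[1]));print("yaw",yaw)
X=np.array([d0[1],-d0[0]]);Y=d0
for r in range(y0+8,y0+60,8):
    q=np.where(M[r])[0];e=p2w("wrist",[[q.min(),r],[q.max(),r]],12,c)[:,:2];print(r,np.round(e@Y,1),(e@Y).mean(),np.ptp(e@Y))
print("near edge x·",np.median(W[:,:2]@X)+87.5,"X,Y",X,Y)
E
```

```text
[487.09595444  13.41857555 241.39793488] -173.27291687200656
[   45   170   295   140 20607]
yaw 6.7725883
178 [-279.3   23.6] -127.8752439591957 302.88012603807783
186 [-266.2   24. ] -121.06941753904718 290.17048652715124
194 [-279.4   24.5] -127.44239945095674 303.8283868216184
202 [-279.9   23.8] -128.03111843558173 303.7483775969481
210 [-279.4   24.3] -127.53999835718928 303.6833486217248
218 [-279.9   23.7] -128.13454049214403 303.5900636867575
226 [-282.7   24.1] -129.27020786537614 306.7838507276737
near edge x· 566.1784373492715 X,Y [0.993022   0.11792888] [-0.11792888  0.993022  ]
```

Request:
send_rows:
  rows:
    - {"x":2.7,"y":0,"z":-1,"roll":0,"claw":0.8}
    - {"x":5.4,"y":0,"z":-2,"roll":0,"claw":0.8}
    - {"x":8.2,"y":0,"z":-4,"roll":0,"claw":0.8}
    - {"x":8.2,"y":0,"z":-7,"roll":0,"claw":0.8}
    - {"x":8.2,"y":0,"z":-8.5,"roll":0,"claw":0.8}

```text
clock: 10.95
eef_pos: [569.3, 13.0, 153.5]
tool_rot: [3.141, -0.002, -3.025]
force: [-0.9, 1.5, -1.0]
width: 42.2
```

Request:
send_rows:
  rows:
    - {"x":0,"y":0,"z":0,"roll":0,"claw":0.8}
    - {"x":0,"y":0,"z":0,"roll":0,"claw":0.8}
    - {"x":0,"y":0,"z":-0.8,"roll":0,"claw":0.8}
    - {"x":0,"y":0,"z":-1.6,"roll":0,"claw":0.8}
    - {"x":0,"y":0,"z":-1.6,"roll":0,"claw":0.8}

```text
clock: 11.37
eef_pos: [568.7, 12.4, 139.9]
tool_rot: [3.141, -0.001, -3.026]
force: [-0.2, -0.0, -0.1]
width: 42.3
```

Request:
send_rows:
  rows:
    - {"x":0,"y":0,"z":-0.5,"roll":0,"claw":0.8}
    - {"x":0,"y":0,"z":-1.0,"roll":0,"claw":0.8}
    - {"x":0,"y":0,"z":-1.0,"roll":0,"claw":0.8}

```text
clock: 11.62
eef_pos: [569.1, 12.2, 131.0]
tool_rot: [3.141, 0.0, -3.026]
force: [-4.2, 0.0, 9.9]
width: 42.2
```

Request:
send_rows:
  rows:
    - {"x":0,"y":0,"z":-0.5,"roll":0,"claw":0.8}
    - {"x":0,"y":0,"z":-0.5,"roll":0,"claw":0.8}

```text
clock: 11.78
eef_pos: [568.3, 12.1, 126.6]
tool_rot: [3.141, -0.001, -3.027]
force: [-7.0, -0.9, 14.8]
width: 42.0
```

Request:
send_rows:
  rows:
    - {"x":-0.2,"y":0,"z":0,"roll":0,"claw":0.8}
    - {"x":-0.2,"y":0,"z":0,"roll":0,"claw":0.8}
    - {"x":-0.2,"y":0,"z":0,"roll":0,"claw":0.8}

```text
clock: 12.03
eef_pos: [568.1, 12.1, 126.9]
tool_rot: [-3.141, 0.003, -3.027]
force: [-2.1, 0.5, 9.5]
width: 42.3
```

Request:
send_rows:
  rows:
    - {"x":0,"y":0,"z":0,"roll":0,"claw":0.35}
    - {"x":0,"y":0,"z":0,"roll":0,"claw":0.35}
    - {"x":0,"y":0,"z":0,"roll":0,"claw":0.35}
    - {"x":0,"y":0,"z":3.5,"roll":0,"claw":0.35}
    - {"x":0,"y":0,"z":7,"roll":0,"claw":1}

```text
clock: 12.45
eef_pos: [565.3, 12.2, 194.0]
tool_rot: [3.141, -0.006, -3.026]
force: [1.0, 0.2, 0.2]
width: 44.6
```

Request:
send_rows:
  rows:
    - {"x":0,"y":0,"z":0,"roll":0,"claw":1}
    - {"x":0,"y":0,"z":0,"roll":0,"claw":1}
    - {"x":0,"y":0,"z":0,"roll":0,"claw":1}
    - {"x":0,"y":0,"z":0,"roll":0,"claw":1}
    - {"x":0,"y":0,"z":0,"roll":0,"claw":1}

```text
clock: 12.87
eef_pos: [566.3, 12.3, 194.1]
tool_rot: [3.141, -0.003, -3.026]
force: [-0.6, -0.5, -0.7]
width: 0.1
```

Request:
send_rows:
  rows:
    - {"x":0,"y":0,"z":-2,"roll":0,"claw":1}
    - {"x":0,"y":0,"z":-3.5,"roll":0,"claw":1}
    - {"x":0,"y":0,"z":-4.5,"roll":0,"claw":1}
    - {"x":0,"y":0,"z":-5.5,"roll":0,"claw":1}
    - {"x":0,"y":0,"z":-5.5,"roll":0,"claw":1}

```text
clock: 13.28
eef_pos: [566.1, 12.2, 138.3]
tool_rot: [3.141, -0.004, -3.026]
force: [0.1, 0.3, 0.4]
width: -0.0
```

Request:
send_rows:
  rows:
    - {"x":0,"y":0,"z":-0.7,"roll":0,"claw":1}
    - {"x":0,"y":0,"z":-1.4,"roll":0,"claw":1}
    - {"x":0,"y":0,"z":-1.4,"roll":0,"claw":1}

```text
clock: 13.53
eef_pos: [566.1, 12.0, 127.0]
tool_rot: [3.141, -0.002, -3.027]
force: [-4.0, -0.3, 7.7]
width: -0.2
```

Request:
send_rows:
  rows:
    - {"x":0,"y":0,"z":-0.7,"roll":0,"claw":1}
    - {"x":0,"y":0,"z":-1.4,"roll":0,"claw":1}
    - {"x":0,"y":0,"z":-1.4,"roll":0,"claw":1}
    - {"x":0,"y":0,"z":-1.6,"roll":0,"claw":1}
    - {"x":0,"y":0,"z":-1.6,"roll":0,"claw":1}

```text
clock: 13.95
eef_pos: [566.3, 11.8, 111.3]
tool_rot: [3.142, -0.002, -3.027]
force: [-4.6, -1.0, 7.1]
width: 0.3
```

Request:
send_rows:
  rows:
    - {"x":0,"y":0,"z":-0.5,"roll":0,"claw":1}
    - {"x":0,"y":0,"z":-0.5,"roll":0,"claw":1}
    - {"x":0,"y":0,"z":-0.5,"roll":0,"claw":1}

```text
clock: 14.2
eef_pos: [566.0, 11.8, 106.4]
tool_rot: [3.141, -0.002, -3.027]
force: [-4.1, 0.6, 8.2]
width: 0.5
```

Request:
send_rows:
  rows:
    - {"x":0,"y":0,"z":0.8,"roll":0,"claw":1}
    - {"x":0,"y":0,"z":1.6,"roll":0,"claw":1}
    - {"x":0,"y":0,"z":4.5,"roll":0,"claw":1}
    - {"x":0,"y":0,"z":8.5,"roll":0,"claw":0.6}
    - {"x":-3,"y":0,"z":11,"roll":0,"claw":0.4}

```text
clock: 14.62
eef_pos: [544.4, 12.4, 219.6]
tool_rot: [-3.14, 0.013, -3.026]
force: [2.4, 0.2, 1.3]
width: 23.3
```

Request:
send_rows:
  rows:
    - {"x":-3,"y":0,"z":1,"roll":0,"claw":0.3}
    - {"x":-6,"y":0,"z":1,"roll":0,"claw":0.3}
    - {"x":-6,"y":0,"z":1,"roll":0,"claw":0.3}
    - {"x":-6,"y":0,"z":1,"roll":0,"claw":0.3}
    - {"x":-6,"y":0,"z":1,"roll":0,"claw":0.3}

```text
clock: 15.03
eef_pos: [478.7, 12.4, 226.4]
tool_rot: [-3.142, 0.003, -3.026]
force: [0.4, -0.0, 0.3]
width: 60.0
```

```bash
python3 - <<'E'
from h import *
settle();p,d,c=shot("wrist");cv2.imwrite("pics/w6.png",cv2.resize(p[150:360,30:400],None,fx=2,fy=2));s=ctrl.read_state();print(s["eef_pos"],np.degrees(s["tool_rot"][2]))
for nm,z in(("keeper_pivot",137),("sleeve_grip",84),("sleeve_pointer",62),("column_mouth",135),("catch_level",104)):
    for o in ctrl.place_of("wrist",nm)[:2]:print(nm,np.round(o["uv"]),np.round(p2w("wrist",o["uv"],z,c)[0],1),round(o["confidence"],2))
p,d,c=shot("top")
print(*fobs("top",p),sep="\n")
E
```

```text
[477.73578433  12.19944005 225.12492971] -173.40138309172917
sleeve_grip [ 77. 298.] [ 589.3 -152.6   84. ] 0.64
sleeve_pointer [ 98. 262.] [ 564.  -144.2   62. ] 0.93
column_mouth [262. 327.] [565.2  12.7 135. ] 0.96
{'kind': 'wood', 'conf': 0.86, 'x': 465.9, 'y': -320.2, 'yaw': 9.5, 'L': 65, 'W': 48}
{'kind': 'wood', 'conf': 0.79, 'x': 500.3, 'y': -374.8, 'yaw': -44.4, 'L': 66, 'W': 44}
{'kind': 'turq', 'conf': 0.58, 'x': 492.1, 'y': 256.4, 'yaw': 17.3, 'L': 66, 'W': 46}
{'kind': 'turq', 'conf': 0.56, 'x': 403.7, 'y': 194.4, 'yaw': 78.1, 'L': 67, 'W': 46}
```

View pics/w6.png

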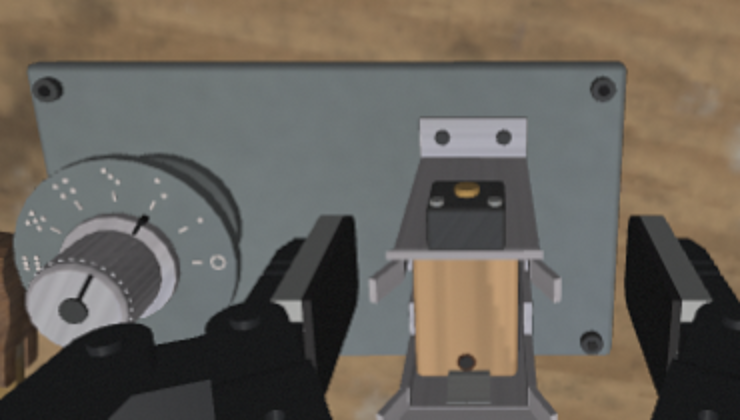

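```bash
cat >> h.py <<'E'
def pz(d,c,u,v):
    q=cv2.undistortPoints(np.float64([[[u,v]]]),c["intrinsics"],np.array(c["dist_coeffs"])).ravel()
    return (c["T"]@np.r_[np.r_[q,1]*np.median(d[v-3:v+4,u-3:u+4]),1])[:3]
E
python3 - <<'E'
from h import *
p,d,c=shot("wrist")
for u,v in((252,300),(262,310),(275,310),(262,320),(200,200),(262,340),(262,255)):print(u,v,np.round(pz(d,c,u,v),1))
E
```

```text
252 300 [562.    2.7 103. ]
262 310 [570.6  12.  103. ]
275 310 [569.3  22.9 103. ]
262 320 [580.1  13.  103.2]
200 200 [507.3 -63.   11. ]
262 340 [596.5  14.9 107.6]
262 255 [512.8   6.6 120.3]
```

Request:
send_rows:
  rows:
    - {"x":0.3,"y":-4,"z":0,"roll":-5,"claw":0.3}
    - {"x":0.6,"y":-8,"z":0,"roll":-10,"claw":0.3}
    - {"x":0.9,"y":-12,"z":0,"roll":-15,"claw":0.3}
    - {"x":1.2,"y":-16,"z":0,"roll":-20,"claw":0.3}
    - {"x":1.5,"y":-20,"z":0,"roll":-25,"claw":0.3}

```text
clock: 16.15
eef_pos: [492.1, -189.5, 225.6]
tool_rot: [3.141, 0.0, 2.817]
force: [0.3, -0.1, -0.1]
width: 59.6
```

Request:
send_rows:
  rows:
    - {"x":0,"y":-4,"z":-1,"roll":-6,"claw":0.3}
    - {"x":0,"y":-8,"z":-2,"roll":-12,"claw":0.3}
    - {"x":0,"y":-12,"z":-3,"roll":-18,"claw":0.3}
    - {"x":0.5,"y":-16,"z":-4,"roll":-25,"claw":0.3}
    - {"x":0.5,"y":-18,"z":-5,"roll":-25,"claw":0.3}

```text
clock: 16.57
eef_pos: [496.6, -373.9, 175.1]
tool_rot: [-3.138, 0.004, 2.375]
force: [0.1, -1.1, 0.5]
width: 59.8
```

```bash
python3 - <<'E'
from h import *
settle();p,d,c=shot("wrist");cv2.imwrite("pics/w7.png",p);s=ctrl.read_state();print(s["eef_pos"],np.degrees(s["tool_rot"][2]))
print(*fobs("wrist",p,c),sep="\n")
E
```

```text
[ 497.99275893 -365.88733674  175.8499072 ] 136.74360375756555
{'kind': 'wood', 'conf': 0.93, 'x': 498.8, 'y': -375.4, 'yaw': -44.9, 'L': 65, 'W': 44}
{'kind': 'wood', 'conf': 0.64, 'x': 466.8, 'y': -321.0, 'yaw': 9.3, 'L': 64, 'W': 43}
```

View pics/w7.png

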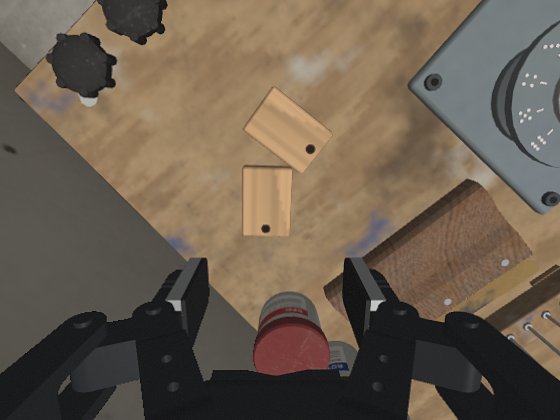

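Request:
send_rows:
  rows:
    - {"x":0,"y":-0.9,"z":-3.5,"roll":-1.5,"claw":0.3}
    - {"x":0,"y":-0.9,"z":-7,"roll":-1.5,"claw":0.3}
    - {"x":0,"y":-0.9,"z":-11,"roll":-1.5,"claw":0.3}
    - {"x":0,"y":-0.9,"z":-12.5,"roll":-1.5,"claw":0.3}
    - {"x":0,"y":-0.9,"z":-12.5,"roll":-1.5,"claw":0.3}

```text
clock: 17.38
eef_pos: [495.5, -373.4, 46.8]
tool_rot: [-3.141, -0.008, 2.36]
force: [-0.9, -0.5, -0.2]
width: 59.8
```

```bash
python3 - <<'E'
from h import *
settle();p,d,c=shot("wrist");s=ctrl.read_state();print(s["eef_pos"],np.degrees(s["tool_rot"][2]))
print(*fobs("wrist",p,c),sep="\n")
E
```

```text
[ 498.52476387 -377.47054227   52.57610641] 135.12746640010323
{'kind': 'wood', 'conf': 0.84, 'x': 467.1, 'y': -321.6, 'yaw': 9.0, 'L': 63, 'W': 44}
{'kind': 'wood', 'conf': 0.7, 'x': 498.2, 'y': -376.0, 'yaw': -44.9, 'L': 65, 'W': 43}
```

Request:
send_rows:
  rows:
    - {"x":0,"y":0.1,"z":-2.5,"roll":0,"claw":0.3}
    - {"x":0,"y":0.1,"z":-3.4,"roll":0,"claw":0.3}
    - {"x":0,"y":0.1,"z":-3.8,"roll":0,"claw":0.3}
    - {"x":0,"y":0.1,"z":-3.8,"roll":0,"claw":0.3}

```text
clock: 18.07
eef_pos: [496.6, -375.3, 11.8]
tool_rot: [-3.141, -0.002, 2.358]
force: [0.3, -0.3, 0.4]
width: 59.8
```

Request:
send_rows:
  rows:
    - {"x":0,"y":0,"z":0,"roll":0,"claw":0.8}
    - {"x":0,"y":0,"z":0,"roll":0,"claw":0.8}
    - {"x":0,"y":0,"z":0,"roll":0,"claw":0.8}
    - {"x":0,"y":0,"z":0,"roll":0,"claw":0.8}
    - {"x":0,"y":0,"z":0,"roll":0,"claw":0.8}

```text
clock: 18.48
eef_pos: [497.8, -376.4, 13.4]
tool_rot: [3.141, 0.002, 2.358]
force: [-0.9, -0.5, 5.6]
width: 42.1
```

Request:
send_rows:
  rows:
    - {"x":0,"y":0,"z":2,"roll":0,"claw":0.8}
    - {"x":0,"y":0,"z":6,"roll":0,"claw":0.8}
    - {"x":0,"y":0,"z":10,"roll":0,"claw":0.8}
    - {"x":0,"y":0,"z":14,"roll":0,"claw":0.8}
    - {"x":0,"y":0,"z":18,"roll":0,"claw":0.8}

```text
clock: 18.9
eef_pos: [496.8, -375.4, 194.1]
tool_rot: [-3.141, -0.001, 2.358]
force: [0.5, -1.0, -0.9]
width: 42.3
```

Request:
send_rows:
  rows:
    - {"x":-0.5,"y":3.9,"z":1,"roll":5,"claw":0.8}
    - {"x":-1,"y":7.8,"z":1,"roll":10,"claw":0.8}
    - {"x":-1,"y":11.7,"z":1,"roll":15,"claw":0.8}
    - {"x":-1,"y":15.6,"z":1,"roll":20,"claw":0.8}
    - {"x":-1,"y":19.5,"z":1,"roll":26,"claw":0.8}

```text
clock: 19.32
eef_pos: [486.7, -178.9, 202.7]
tool_rot: [3.141, 0.0, 2.816]
force: [0.6, 0.7, -0.6]
width: 42.3
```

Request:
send_rows:
  rows:
    - {"x":1,"y":3.9,"z":0,"roll":5,"claw":0.8}
    - {"x":2.3,"y":7.8,"z":0,"roll":10,"claw":0.8}
    - {"x":3.8,"y":11.7,"z":0,"roll":15,"claw":0.8}
    - {"x":5.5,"y":15.3,"z":0,"roll":20,"claw":0.8}
    - {"x":7.5,"y":18.6,"z":0,"roll":25.5,"claw":0.8}

```text
clock: 19.73
eef_pos: [561.8, 8.1, 202.6]
tool_rot: [3.141, -0.001, -3.021]
force: [-0.1, -1.1, -0.9]
width: 42.1
```

Request:
send_rows:
  rows:
    - {"x":0.4,"y":0.7,"z":0,"roll":0,"claw":0.8}
    - {"x":0.4,"y":0.7,"z":0,"roll":0,"claw":0.8}
    - {"x":0.4,"y":0.7,"z":0,"roll":0,"claw":0.8}
    - {"x":0.4,"y":0.7,"z":0,"roll":0,"claw":0.8}

```text
clock: 20.07
eef_pos: [565.3, 10.3, 202.3]
tool_rot: [-3.14, -0.001, -3.029]
force: [-0.1, -0.0, 0.4]
width: 42.2
```

Request:
send_rows:
  rows:
    - {"x":0.1,"y":0.1,"z":-2.5,"roll":0,"claw":0.8}
    - {"x":0.1,"y":0.1,"z":-5,"roll":0,"claw":0.8}
    - {"x":0.1,"y":0.1,"z":-6,"roll":0,"claw":0.8}
    - {"x":0.1,"y":0.1,"z":-6.5,"roll":0,"claw":0.8}
    - {"x":0.1,"y":0.1,"z":-6.5,"roll":0,"claw":0.8}

```text
clock: 20.48
eef_pos: [566.4, 12.0, 136.7]
tool_rot: [-3.141, -0.002, -3.028]
force: [0.3, -0.7, -0.8]
width: 42.3
```

Request:
send_rows:
  rows:
    - {"x":0,"y":0,"z":-0.4,"roll":0,"claw":0.8}
    - {"x":0,"y":0,"z":-0.8,"roll":0,"claw":0.8}
    - {"x":0,"y":0,"z":-0.8,"roll":0,"claw":0.8}

```text
clock: 20.73
eef_pos: [566.8, 12.5, 130.7]
tool_rot: [-3.141, -0.0, -3.027]
force: [-5.2, -1.3, 9.7]
width: 42.1
```

Request:
send_rows:
  rows:
    - {"x":-0.2,"y":0,"z":0,"roll":0,"claw":0.8}
    - {"x":-0.2,"y":0,"z":-0.3,"roll":0,"claw":0.8}
    - {"x":-0.2,"y":0,"z":-0.3,"roll":0,"claw":0.8}

```text
clock: 20.98
eef_pos: [566.2, 12.6, 128.7]
tool_rot: [-3.141, 0.003, -3.027]
force: [-3.9, -0.4, 14.1]
width: 42.2
```

Request:
send_rows:
  rows:
    - {"x":0,"y":0,"z":0,"roll":0,"claw":0.35}
    - {"x":0,"y":0,"z":0,"roll":0,"claw":0.35}
    - {"x":0,"y":0,"z":0,"roll":0,"claw":0.35}
    - {"x":0,"y":0,"z":3.5,"roll":0,"claw":0.35}
    - {"x":0,"y":0,"z":7,"roll":0,"claw":0.5}

```text
clock: 21.4
eef_pos: [563.6, 13.3, 195.3]
tool_rot: [3.141, -0.005, -3.026]
force: [1.0, 0.3, -0.8]
width: 44.9
```

Request:
send_rows:
  rows:
    - {"x":0,"y":0,"z":0,"roll":0,"claw":1}
    - {"x":0,"y":0,"z":0,"roll":0,"claw":1}
    - {"x":0,"y":0,"z":0,"roll":0,"claw":1}
    - {"x":0,"y":0,"z":0,"roll":0,"claw":1}
    - {"x":0,"y":0,"z":0,"roll":0,"claw":1}

```text
clock: 21.82
eef_pos: [564.3, 13.3, 195.2]
tool_rot: [3.141, -0.003, -3.026]
force: [0.4, -1.6, -0.1]
width: -0.1
```

Request:
send_rows:
  rows:
    - {"x":0,"y":0,"z":-2,"roll":0,"claw":1}
    - {"x":0,"y":0,"z":-3.5,"roll":0,"claw":1}
    - {"x":0,"y":0,"z":-4.5,"roll":0,"claw":1}
    - {"x":0,"y":0,"z":-5.5,"roll":0,"claw":1}
    - {"x":0,"y":0,"z":-5.5,"roll":0,"claw":1}

```text
clock: 22.23
eef_pos: [563.9, 13.2, 139.2]
tool_rot: [3.141, -0.004, -3.026]
force: [-0.4, -0.5, -0.1]
width: 0.1
```

Request:
send_rows:
  rows:
    - {"x":0,"y":0,"z":-0.7,"roll":0,"claw":1}
    - {"x":0,"y":0,"z":-1.4,"roll":0,"claw":1}
    - {"x":0,"y":0,"z":-1.4,"roll":0,"claw":1}

```text
clock: 22.48
eef_pos: [564.2, 12.9, 127.9]
tool_rot: [3.141, -0.002, -3.027]
force: [-1.7, -0.6, 1.2]
width: -0.0
```

Request:
send_rows:
  rows:
    - {"x":0,"y":0,"z":-0.7,"roll":0,"claw":1}
    - {"x":0,"y":0,"z":-1.4,"roll":0,"claw":1}
    - {"x":0,"y":0,"z":-2.0,"roll":0,"claw":1}
    - {"x":0,"y":0,"z":-2.3,"roll":0,"claw":1}
    - {"x":0,"y":0,"z":-2.3,"roll":0,"claw":1}

```text
clock: 22.9
eef_pos: [566.5, 13.1, 104.7]
tool_rot: [-3.141, 0.003, -3.027]
force: [-0.3, 0.5, 6.5]
width: 0.2
```

Request:
send_rows:
  rows:
    - {"x":0,"y":0,"z":0.8,"roll":0,"claw":1}
    - {"x":0,"y":0,"z":1.6,"roll":0,"claw":1}
    - {"x":0,"y":0,"z":4.5,"roll":0,"claw":1}
    - {"x":0,"y":0,"z":8.5,"roll":0,"claw":0.6}
    - {"x":-3,"y":0,"z":12,"roll":0,"claw":0.4}

```text
clock: 23.32
eef_pos: [542.5, 13.2, 223.7]
tool_rot: [-3.14, 0.007, -3.026]
force: [2.1, 0.5, 1.3]
width: 23.0
```

Request:
send_rows:
  rows:
    - {"x":-3,"y":0,"z":1,"roll":0,"claw":0.3}
    - {"x":-6,"y":0,"z":1,"roll":0,"claw":0.3}
    - {"x":-6,"y":0,"z":1,"roll":0,"claw":0.3}
    - {"x":-6,"y":0,"z":1,"roll":0,"claw":0.3}
    - {"x":-6,"y":0,"z":1,"roll":0,"claw":0.3}

```text
clock: 23.73
eef_pos: [478.7, 13.4, 231.7]
tool_rot: [3.142, 0.001, -3.026]
force: [-0.3, -0.7, 0.8]
width: 59.7
```

```bash
python3 - <<'E'
from h import *
settle();p,d,c=shot("wrist");cv2.imwrite("pics/w8.png",p);s=ctrl.read_state();print(s["eef_pos"],np.degrees(s["tool_rot"][2]))
for u,v in np.round(w2p("wrist",[[555,11,103],[567,12,103],[570,22,103],[575,13,103],[515,-63,12]],c)).astype(int):print(u,v,np.round(pz(d,c,u,v),1),p[v,u])
p,d,c=shot("top")
print(*fobs("top",p),sep="\n")
E
```

```text
[478.9909143   13.25320918 230.93743114] -173.39932418492515
262 288 [555.3  11.1 103. ] [104 139 173]
262 300 [566.6  12.3 103.1] [106 141 174]
273 305 [570.5  22.2 102.9] [ 96 129 159]
262 309 [575.3  13.2 103.1] [107 143 176]
200 204 [515.6 -62.9  10.8] [118 117 109]
{'kind': 'turq', 'conf': 0.81, 'x': 495.3, 'y': 255.4, 'yaw': 21.6, 'L': 70, 'W': 48}
{'kind': 'wood', 'conf': 0.73, 'x': 465.5, 'y': -318.5, 'yaw': 12.2, 'L': 64, 'W': 48}
{'kind': 'turq', 'conf': 0.66, 'x': 404.6, 'y': 194.4, 'yaw': 79.1, 'L': 67, 'W': 45}
{'kind': 'turq', 'conf': 0.27, 'x': 644.0, 'y': 96.4, 'yaw': -76.9, 'L': 167, 'W': 27}
```

Request:
send_rows:
  rows:
    - {"x":-0.2,"y":-4,"z":0,"roll":0,"claw":0.3}
    - {"x":-0.4,"y":-8,"z":0,"roll":0,"claw":0.3}
    - {"x":-0.6,"y":-12,"z":0,"roll":0,"claw":0.3}
    - {"x":-0.8,"y":-16,"z":0,"roll":1,"claw":0.3}
    - {"x":-1,"y":-20,"z":-1,"roll":2.4,"claw":0.3}

```text
clock: 24.4
eef_pos: [469.2, -189.1, 222.0]
tool_rot: [-3.14, 0.003, -2.983]
force: [1.0, 0.9, -0.5]
width: 59.9
```

Request:
send_rows:
  rows:
    - {"x":-0.1,"y":-3.5,"z":-2,"roll":0,"claw":0.3}
    - {"x":-0.2,"y":-7,"z":-4,"roll":0,"claw":0.3}
    - {"x":-0.2,"y":-10.5,"z":-6,"roll":0,"claw":0.3}
    - {"x":-0.2,"y":-13.5,"z":-8,"roll":0,"claw":0.3}
    - {"x":-0.2,"y":-13.5,"z":-12,"roll":0,"claw":0.3}

```text
clock: 24.82
eef_pos: [467.3, -332.5, 102.7]
tool_rot: [-3.13, 0.005, -2.993]
force: [1.0, -1.3, 0.9]
width: 59.8
```

Request:
send_rows:
  rows:
    - {"x":0,"y":0,"z":-3,"roll":0,"claw":0.3}
    - {"x":0,"y":0,"z":-5,"roll":0,"claw":0.3}
    - {"x":0,"y":0,"z":-5,"roll":0,"claw":0.3}
    - {"x":0,"y":0,"z":-5,"roll":0,"claw":0.3}

```text
clock: 25.15
eef_pos: [465.5, -321.6, 50.0]
tool_rot: [3.14, -0.002, -2.985]
force: [0.4, -0.9, 1.6]
width: 59.6
```

```bash
python3 - <<'E'
from h import *
settle();p,d,c=shot("wrist");s=ctrl.read_state();print(s["eef_pos"],np.degrees(s["tool_rot"][2]))
print(*fobs("wrist",p,c),sep="\n")
E
```

```text
[ 467.23452496 -322.32961223   52.71485205] -170.98041499185072
{'kind': 'wood', 'conf': 0.97, 'x': 464.6, 'y': -320.3, 'yaw': 12.3, 'L': 65, 'W': 43}
```

Request:
send_rows:
  rows:
    - {"x":-0.3,"y":0.2,"z":-2,"roll":3.3,"claw":0.3}
    - {"x":-0.3,"y":0.2,"z":-3.2,"roll":3.3,"claw":0.3}
    - {"x":-0.3,"y":0.2,"z":-3.9,"roll":3.3,"claw":0.3}
    - {"x":-0.3,"y":0.2,"z":-3.9,"roll":3.3,"claw":0.3}

```text
clock: 25.78
eef_pos: [462.3, -319.2, 10.8]
tool_rot: [3.14, -0.002, -2.928]
force: [0.6, 0.3, 0.6]
width: 59.8
```

Request:
send_rows:
  rows:
    - {"x":0,"y":0,"z":0,"roll":0,"claw":0.8}
    - {"x":0,"y":0,"z":0,"roll":0,"claw":0.8}
    - {"x":0,"y":0,"z":0,"roll":0,"claw":0.8}
    - {"x":0,"y":0,"z":0,"roll":0,"claw":0.8}
    - {"x":0,"y":0,"z":0,"roll":0,"claw":0.8}

```text
clock: 26.2
eef_pos: [463.5, -320.0, 12.6]
tool_rot: [-3.141, 0.001, -2.927]
force: [0.5, 0.4, 2.1]
width: 42.6
```

Request:
send_rows:
  rows:
    - {"x":0,"y":0,"z":2,"roll":0,"claw":0.8}
    - {"x":0,"y":0,"z":6,"roll":0,"claw":0.8}
    - {"x":0,"y":0,"z":10,"roll":0,"claw":0.8}
    - {"x":0,"y":0,"z":14,"roll":0,"claw":0.8}
    - {"x":0,"y":0,"z":18,"roll":0,"claw":0.8}

```text
clock: 26.62
eef_pos: [462.7, -319.5, 194.0]
tool_rot: [3.141, -0.0, -2.927]
force: [0.5, -0.4, -0.4]
width: 42.3
```

Request:
send_rows:
  rows:
    - {"x":0.5,"y":3.9,"z":1,"roll":-1,"claw":0.8}
    - {"x":1,"y":7.8,"z":1,"roll":-2,"claw":0.8}
    - {"x":1.5,"y":11.7,"z":1,"roll":-3,"claw":0.8}
    - {"x":2,"y":15.6,"z":1,"roll":-4,"claw":0.8}
    - {"x":2.5,"y":19.5,"z":1,"roll":-5.6,"claw":0.8}

```text
clock: 27.03
eef_pos: [487.9, -123.0, 202.4]
tool_rot: [3.141, 0.001, -3.026]
force: [0.6, -0.2, 0.1]
width: 42.4
```

Request:
send_rows:
  rows:
    - {"x":0.5,"y":3.9,"z":0,"roll":0,"claw":0.8}
    - {"x":1.5,"y":7.8,"z":0,"roll":0,"claw":0.8}
    - {"x":3,"y":11.5,"z":0,"roll":0,"claw":0.8}
    - {"x":4,"y":13.7,"z":0,"roll":0,"claw":0.8}
    - {"x":4,"y":13.7,"z":0,"roll":0,"claw":0.8}

```text
clock: 27.45
eef_pos: [530.1, 19.8, 202.1]
tool_rot: [3.138, 0.003, -3.015]
force: [-0.4, -0.8, -0.3]
width: 42.0
```

```bash
python3 - <<'E'
from h import *
settle();s=ctrl.read_state();print(s["eef_pos"],np.degrees(s["tool_rot"][2]),s["width"],s["force"])
E
```

```text
[527.58497897  10.43150453 202.12445973] -173.46092994288264 42.25316866437804 [ 0.98767388  0.09644242 -0.24223201]
```

Request:
send_rows:
  rows:
    - {"x":2,"y":0.2,"z":0,"roll":0,"claw":0.8}
    - {"x":3.7,"y":0.2,"z":-1,"roll":0,"claw":0.8}
    - {"x":3.7,"y":0.2,"z":-3,"roll":0,"claw":0.8}
    - {"x":3.7,"y":0.2,"z":-5,"roll":0,"claw":0.8}
    - {"x":3.7,"y":0.2,"z":-6.3,"roll":0,"claw":0.8}

```text
clock: 28.17
eef_pos: [564.2, 12.6, 137.5]
tool_rot: [-3.141, -0.002, -3.027]
force: [-0.2, -0.2, -0.4]
width: 42.3
```

Request:
send_rows:
  rows:
    - {"x":0,"y":0,"z":0,"roll":0,"claw":0.8}
    - {"x":0,"y":0,"z":-0.5,"roll":0,"claw":0.8}
    - {"x":0,"y":0,"z":-1.0,"roll":0,"claw":0.8}
    - {"x":0,"y":0,"z":-1.2,"roll":0,"claw":0.8}
    - {"x":0,"y":0,"z":-1.2,"roll":0,"claw":0.8}

```text
clock: 28.58
eef_pos: [564.7, 13.9, 127.2]
tool_rot: [-3.142, -0.001, -3.025]
force: [-1.2, -0.8, 0.4]
width: 42.2
```

Clean entry with almost no force. I'll release and press.

Request:
send_rows:
  rows:
    - {"x":0,"y":0,"z":-0.3,"roll":0,"claw":0.35}
    - {"x":0,"y":0,"z":-0.3,"roll":0,"claw":0.35}
    - {"x":0,"y":0,"z":-0.3,"roll":0,"claw":0.35}
    - {"x":0,"y":0,"z":3.5,"roll":0,"claw":0.35}
    - {"x":0,"y":0,"z":7,"roll":0,"claw":0.5}

```text
clock: 29.0
eef_pos: [563.8, 14.3, 196.6]
tool_rot: [3.142, -0.004, -3.025]
force: [0.6, -0.1, -0.1]
width: 45.1
```

Request:
send_rows:
  rows:
    - {"x":0.1,"y":0,"z":0,"roll":0,"claw":1}
    - {"x":0.1,"y":0,"z":0,"roll":0,"claw":1}
    - {"x":0.1,"y":0,"z":0,"roll":0,"claw":1}
    - {"x":0.1,"y":0,"z":0,"roll":0,"claw":1}
    - {"x":0.1,"y":0,"z":0,"roll":0,"claw":1}

```text
clock: 29.42
eef_pos: [565.2, 14.3, 195.9]
tool_rot: [3.141, -0.002, -3.025]
force: [-0.7, -0.4, -0.6]
width: -0.3
```

Request:
send_rows:
  rows:
    - {"x":0,"y":0,"z":-2,"roll":0,"claw":1}
    - {"x":0,"y":0,"z":-3.5,"roll":0,"claw":1}
    - {"x":0,"y":0,"z":-4.5,"roll":0,"claw":1}
    - {"x":0,"y":0,"z":-5.5,"roll":0,"claw":1}
    - {"x":0,"y":0,"z":-5.5,"roll":0,"claw":1}

```text
clock: 29.83
eef_pos: [564.7, 14.2, 139.8]
tool_rot: [3.141, -0.004, -3.025]
force: [-0.2, -0.2, -0.9]
width: 0.1
```

Request:
send_rows:
  rows:
    - {"x":0,"y":0,"z":-0.7,"roll":0,"claw":1}
    - {"x":0,"y":0,"z":-1.4,"roll":0,"claw":1}
    - {"x":0,"y":0,"z":-1.4,"roll":0,"claw":1}

```text
clock: 30.08
eef_pos: [567.2, 14.2, 127.9]
tool_rot: [-3.141, 0.002, -3.025]
force: [1.2, -1.4, 3.7]
width: 0.2
```

Request:
send_rows:
  rows:
    - {"x":0,"y":0,"z":-0.7,"roll":0,"claw":1}
    - {"x":0,"y":0,"z":-1.4,"roll":0,"claw":1}
    - {"x":0,"y":0,"z":-1.9,"roll":0,"claw":1}
    - {"x":0,"y":0,"z":-1.9,"roll":0,"claw":1}
    - {"x":0,"y":0,"z":-1.9,"roll":0,"claw":1}

```text
clock: 30.5
eef_pos: [567.3, 14.2, 110.0]
tool_rot: [-3.141, 0.003, -3.025]
force: [-0.0, 0.4, 6.5]
width: 0.1
```

Request:
send_rows:
  rows:
    - {"x":0,"y":0,"z":-0.5,"roll":0,"claw":1}
    - {"x":0,"y":0,"z":-0.5,"roll":0,"claw":1}
    - {"x":0,"y":0,"z":-0.5,"roll":0,"claw":1}

```text
clock: 30.75
eef_pos: [567.3, 14.2, 105.3]
tool_rot: [-3.141, 0.003, -3.025]
force: [0.6, 0.6, 7.2]
width: 0.0
```

Request:
send_rows:
  rows:
    - {"x":0,"y":0,"z":0.8,"roll":0,"claw":1}
    - {"x":0,"y":0,"z":1.6,"roll":0,"claw":1}
    - {"x":0,"y":0,"z":4.5,"roll":0,"claw":1}
    - {"x":0,"y":0,"z":8.5,"roll":0,"claw":0.6}
    - {"x":-3,"y":-2,"z":12,"roll":0,"claw":0.3}

```text
clock: 31.17
eef_pos: [545.3, 1.3, 220.7]
tool_rot: [3.14, 0.006, -3.019]
force: [1.1, -0.0, 0.6]
width: 22.9
```

Request:
send_rows:
  rows:
    - {"x":-3,"y":-2,"z":1,"roll":0,"claw":0.2}
    - {"x":-6,"y":-4,"z":1,"roll":0,"claw":0.2}
    - {"x":-6,"y":-6,"z":1,"roll":0,"claw":0.2}
    - {"x":-6,"y":-7,"z":1,"roll":0,"claw":0.2}
    - {"x":-6,"y":-7,"z":1,"roll":0,"claw":0.2}

```text
clock: 31.58
eef_pos: [481.4, -74.7, 228.8]
tool_rot: [-3.14, 0.001, -3.029]
force: [0.4, 0.6, 0.3]
width: 68.3
```

```bash
python3 - <<'E'
from h import *
settle();p,d,c=shot("wrist");cv2.imwrite("pics/w9.png",p);s=ctrl.read_state();print(s["eef_pos"],np.degrees(s["tool_rot"][2]))
for nm,z in(("sleeve_grip",84),("sleeve_pointer",62),("column_mouth",135)):
    for o in ctrl.place_of("wrist",nm)[:1]:print(nm,np.round(o["uv"]),np.round(p2w("wrist",o["uv"],z,c)[0],1),round(o["confidence"],2))
for u,v in np.round(w2p("wrist",[[555,11,103],[567,12,103],[575,13,103],[515,-63,12]],c)).astype(int):print(u,v,np.round(pz(d,c,u,v),1),p[v,u])
# sleeve top centre from depth
v,u=np.mgrid[:420,:560];q=cv2.undistortPoints(np.float64(np.c_[u.ravel(),v.ravel()]).reshape(-1,1,2),c["intrinsics"],np.array(c["dist_coeffs"])).reshape(-1,2)
P=(np.c_[q,np.ones(len(q))]*d.reshape(-1,1))@c["T"][:3,:3].T+c["T"][:3,3]
for lo,hi in((92,104),(50,60)):
    k=(P[:,2]>lo)&(P[:,2]<hi)&(np.hypot(P[:,0]-587,P[:,1]+152)<70);Q=P[k];print(k.sum(),Q.min(0),Q.max(0),"circ",cv2.minEnclosingCircle(Q[:,:2].astype(np.float32)))
p,d,c=shot("top");print(*fobs("top",p),sep="\n")
E
```

```text
[481.79824855 -70.86705578 227.71413879] -173.1675350606749
sleeve_pointer [191. 266.] [ 564.2 -141.3   62. ] 0.6
column_mouth [370. 336.] [568.3  12.4 135. ] 0.89
361 297 [479.6 -36.4 237. ] [17 19 19]
360 310 [485.3 -35.8 237.3] [20 20 19]
359 318 [489.4 -35.3 236.7] [36 44 55]
278 211 [515.3 -63.5  10.8] [118 117 110]Traceback (most recent call last):
  File "<stdin>", line 10, in <module>
    return umr_minimum(a, axis, None, out, keepdims, initial, where)
ValueError: zero-size array to reduction operation minimum which has no identity
```

View pics/w9.png

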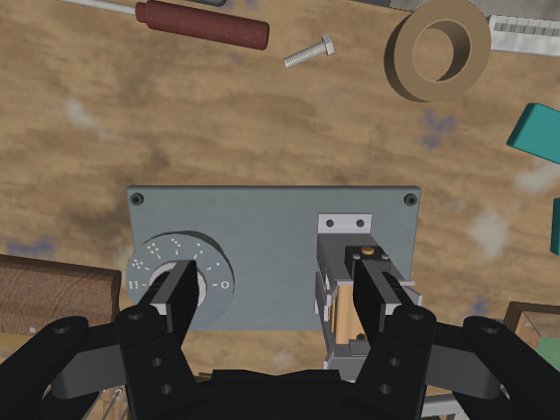

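Request:
send_rows:
  rows:
    - {"x":-0.5,"y":-4,"z":0,"roll":0,"claw":0.2}
    - {"x":-1,"y":-8,"z":0,"roll":0,"claw":0.2}
    - {"x":-1,"y":-8,"z":0,"roll":0,"claw":0.2}
    - {"x":-1,"y":-8,"z":0,"roll":0,"claw":0.2}

```text
clock: 32.32
eef_pos: [470.7, -154.9, 228.0]
tool_rot: [-3.141, -0.0, -3.03]
force: [-0.4, 0.5, -0.0]
width: 68.3
```

```bash
cat > sl.py <<'E'
from h import *
settle();p,d,c=shot("wrist");cv2.imwrite("pics/w10.png",cv2.resize(p[180:340,140:420],None,fx=2,fy=2));s=ctrl.read_state();print(s["eef_pos"],np.degrees(s["tool_rot"][2]))
for nm,z in(("sleeve_grip",84),("sleeve_pointer",62)):
    for o in ctrl.place_of("wrist",nm)[:1]:print(nm,np.round(o["uv"]),np.round(p2w("wrist",o["uv"],z,c)[0],1),round(o["confidence"],2))
v,u=np.mgrid[:420,:560];q=cv2.undistortPoints(np.float64(np.c_[u.ravel(),v.ravel()]).reshape(-1,1,2),c["intrinsics"],np.array(c["dist_coeffs"])).reshape(-1,2)
P=(np.c_[q,np.ones(len(q))]*d.reshape(-1,1))@c["T"][:3,:3].T+c["T"][:3,3]
for lo,hi in((94,103),(53,60)):
    k=(P[:,2]>lo)&(P[:,2]<hi)&(np.hypot(P[:,0]-587,P[:,1]+152)<70);Q=P[k];print(k.sum(),"circ",k.any() and (np.median(Q[:,2]),cv2.minEnclosingCircle(Q[:,:2].astype(np.float32))))
E
python3 sl.py
```

```text
[ 471.49100101 -150.81569407  227.95867428] -173.15616087203537
sleeve_grip [261. 320.] [ 588.9 -149.3   84. ] 0.76
sleeve_pointer [273. 284.] [ 563.2 -142.    62. ] 0.89
1705 circ (np.float64(99.00538077042978), ((586.3531494140625, -152.56980895996094), 22.58439826965332))
4881 circ (np.float64(57.029705142830664), ((586.754150390625, -152.0357208251953), 53.62490463256836))
```

View pics/w10.png

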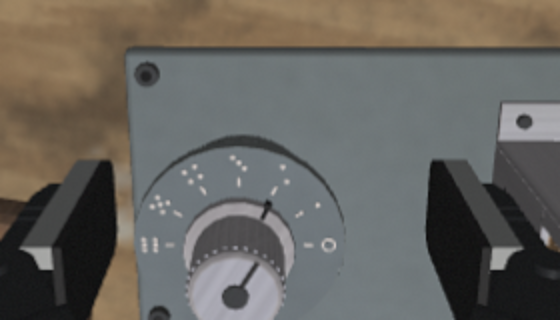

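Request:
send_rows:
  rows:
    - {"x":4,"y":-0.1,"z":0,"roll":-5,"claw":0.2}
    - {"x":8,"y":-0.1,"z":0,"roll":-10,"claw":0.2}
    - {"x":11.5,"y":-0.2,"z":-1,"roll":-15,"claw":0.2}
    - {"x":11.5,"y":-0.2,"z":-4,"roll":-15,"claw":0.2}
    - {"x":11.5,"y":-0.2,"z":-7,"roll":-15,"claw":0.2}

```text
clock: 33.08
eef_pos: [589.8, -153.2, 157.9]
tool_rot: [-3.141, 0.005, 3.0]
force: [0.6, 0.4, -0.8]
width: 68.0
```

Request:
send_rows:
  rows:
    - {"x":0,"y":0,"z":-3,"roll":0,"claw":0.2}
    - {"x":0,"y":0,"z":-5,"roll":0,"claw":0.2}
    - {"x":0,"y":0,"z":-7.1,"roll":0,"claw":0.2}
    - {"x":0,"y":0,"z":-7.1,"roll":0,"claw":0.2}
    - {"x":0,"y":0,"z":-7.1,"roll":0,"claw":0.2}

```text
clock: 33.5
eef_pos: [585.6, -153.5, 86.3]
tool_rot: [3.141, -0.002, 2.998]
force: [0.7, -0.0, 0.6]
width: 68.2
```

```bash
python3 - <<'E'
from h import *
s=ctrl.read_state();print(s["eef_pos"],np.degrees(s["tool_rot"][2]),s["qpos"],s["force"])
E
```

```text
[ 585.62287904 -153.54322316   86.31270509] 171.75018652717674 [ 0.07279089  0.7796279   0.22388042  1.77279478 -0.27151399  0.62189055
  1.88305526] [ 0.71554931 -0.04044651  0.55742957]
```

Request:
send_rows:
  rows:
    - {"x":0.1,"y":0.1,"z":0,"roll":0,"claw":0.7}
    - {"x":0.1,"y":0.1,"z":0,"roll":0,"claw":0.7}
    - {"x":0.1,"y":0.1,"z":0,"roll":0,"claw":0.7}
    - {"x":0.1,"y":0.1,"z":0,"roll":0,"claw":0.7}
    - {"x":0.1,"y":0.1,"z":0,"roll":0,"claw":0.7}

```text
clock: 33.92
eef_pos: [588.6, -153.5, 89.2]
tool_rot: [-3.142, 0.004, 2.997]
force: [-1.8, -0.2, 6.4]
width: 41.9
```

Request:
send_rows:
  rows:
    - {"x":0,"y":0,"z":0,"roll":6,"claw":0.7}
    - {"x":0,"y":0,"z":0,"roll":12,"claw":0.7}
    - {"x":0,"y":0,"z":0,"roll":18,"claw":0.7}
    - {"x":0,"y":0,"z":0,"roll":24,"claw":0.7}
    - {"x":0,"y":0,"z":0,"roll":31,"claw":0.7}

```text
clock: 34.33
eef_pos: [588.5, -152.3, 89.2]
tool_rot: [-3.141, 0.003, -2.739]
force: [-2.1, 2.1, 8.1]
width: 42.2
```

Request:
send_rows:
  rows:
    - {"x":0,"y":0,"z":0,"roll":0,"claw":0.7}
    - {"x":0,"y":0,"z":0,"roll":0,"claw":0.7}
    - {"x":0,"y":0,"z":0,"roll":0,"claw":0.2}
    - {"x":0,"y":0,"z":0,"roll":0,"claw":0.2}
    - {"x":0,"y":0,"z":0,"roll":0,"claw":0.2}

```text
clock: 34.75
eef_pos: [587.3, -153.8, 87.4]
tool_rot: [-3.141, 0.0, -2.746]
force: [-0.3, -0.2, 0.1]
width: 68.2
```

Request:
send_rows:
  rows:
    - {"x":0,"y":0,"z":4,"roll":0,"claw":0.2}
    - {"x":0,"y":0,"z":8,"roll":0,"claw":0.2}
    - {"x":0,"y":0,"z":12,"roll":0,"claw":0.2}
    - {"x":-4,"y":0,"z":14,"roll":-7,"claw":0.2}
    - {"x":-8,"y":0,"z":14,"roll":-14,"claw":0.2}

```text
clock: 35.17
eef_pos: [512.6, -154.4, 231.5]
tool_rot: [-3.137, 0.011, -2.994]
force: [-1.1, 0.0, -0.5]
width: 68.6
```

Request:
send_rows:
  rows:
    - {"x":-3.5,"y":0,"z":0,"roll":-2,"claw":0.2}
    - {"x":-3.5,"y":0,"z":0,"roll":-2,"claw":0.2}
    - {"x":-3.5,"y":0,"z":0,"roll":-2,"claw":0.2}

```text
clock: 35.42
eef_pos: [471.3, -153.6, 227.5]
tool_rot: [3.142, -0.001, -3.026]
force: [1.5, -0.0, 0.1]
width: 68.5
```

```bash
sed -i 's/w10/w11/' sl.py; python3 sl.py
```

```text
[ 474.57102369 -153.36276109  226.88720313] -173.24952261209847
sleeve_grip [264. 317.] [ 588.8 -150.3   84. ] 0.59
sleeve_pointer [262. 278.] [ 560.9 -155.3   62. ] 0.61
1736 circ (np.float64(99.02967628632283), ((586.0955200195312, -152.40208435058594), 22.76803207397461))
4927 circ (np.float64(57.01740563555131), ((587.0126342773438, -152.7740020751953), 53.622859954833984))
```

View pics/w11.png

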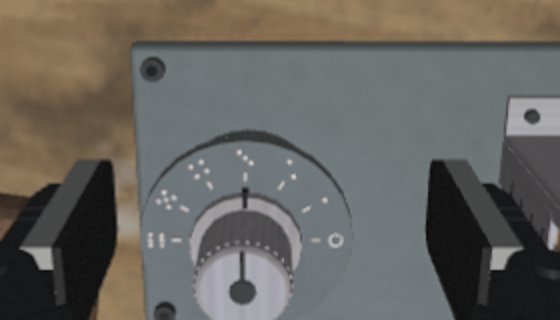

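Request:
send_rows:
  rows:
    - {"x":0,"y":4,"z":0,"roll":0,"claw":0.2}
    - {"x":0,"y":8,"z":0,"roll":0,"claw":0.2}
    - {"x":0,"y":12,"z":0,"roll":0,"claw":0.2}
    - {"x":0,"y":16,"z":0,"roll":0,"claw":0.2}
    - {"x":0,"y":17,"z":0,"roll":0,"claw":0.2}

```text
clock: 36.18
eef_pos: [473.4, 24.0, 226.7]
tool_rot: [3.138, -0.0, -3.016]
force: [0.4, 0.3, 0.8]
width: 68.2
```

```bash
python3 - <<'E'
from h import *
settle();settle();p,d,c=shot("wrist");cv2.imwrite("pics/w12.png",np.hstack([cv2.resize(p[180:390,150:400],None,fx=2,fy=2)]));s=ctrl.read_state();print(s["eef_pos"],np.degrees(s["tool_rot"][2]))
for u,v in np.round(w2p("wrist",[[548,10,103],[555,11,103],[567,12,103],[570,22,103],[575,13,103]],c)).astype(int):print(u,v,np.round(pz(d,c,u,v),1),p[v,u])
for nm,z in(("keeper_pivot",137),("keeper_knob",167)):
    for o in ctrl.place_of("wrist",nm)[:1]:print(nm,np.round(p2w("wrist",o["uv"],z,c)[0],1),round(o["confidence"],2))
p,d,c=shot("top");print(*fobs("top",p,amin=60),sep="\n")
for nm,z in(("keeper_pivot",137),("keeper_knob",167)):
    for o in ctrl.place_of("top",nm)[:1]:print(nm,np.round(p2w("top",o["uv"],z)[0],1),round(o["confidence"],2))
p,d,c=shot("scene");print(*fobs("scene",p,amin=60),sep="\n")
E
```

```text
[473.40181238  14.92254733 227.03451296] -173.47108319510525
259 289 [548.4   9.9 102.9] [104 139 170]
259 296 [555.   10.6 102.8] [104 138 171]
259 309 [567.1  11.8 103.1] [105 139 173]
271 313 [569.9  22.4 103. ] [ 95 128 158]
259 317 [574.8  12.6 103.2] [105 141 175]
keeper_knob [542.7  12.  167. ] 0.25
{'kind': 'turq', 'conf': 0.94, 'x': 403.2, 'y': 193.1, 'yaw': 75.6, 'L': 69, 'W': 48}
{'kind': 'turq', 'conf': 0.63, 'x': 492.7, 'y': 255.8, 'yaw': 16.8, 'L': 66, 'W': 47}
{'kind': 'wood', 'conf': 0.54, 'x': 602.1, 'y': 18.8, 'yaw': 89.2, 'L': 45, 'W': 32}
keeper_pivot [631.1  20.1 137. ] 0.62
keeper_knob [596.4 148.7 167. ] 0.65
{'kind': 'turq', 'conf': 0.65, 'x': 483.0, 'y': 248.5, 'yaw': 18.7, 'L': 78, 'W': 50}
{'kind': 'turq', 'conf': 0.65, 'x': 396.0, 'y': 186.5, 'yaw': 77.7, 'L': 73, 'W': 48}
{'kind': 'wood', 'conf': 0.43, 'x': 679.9, 'y': 69.2, 'yaw': -73.9, 'L': 52, 'W': 41}
```

View pics/w12.png

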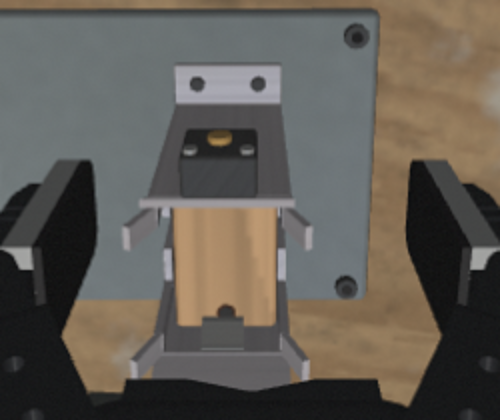

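Request:
send_rows:
  rows:
    - {"x":2,"y":3,"z":0.3,"roll":-7,"claw":0.25}
    - {"x":4,"y":6,"z":0.6,"roll":-14,"claw":0.25}
    - {"x":6,"y":9,"z":1,"roll":-21,"claw":0.25}
    - {"x":8,"y":11,"z":1,"roll":-28,"claw":0.25}
    - {"x":10,"y":12.6,"z":1,"roll":-35,"claw":0.25}

```text
clock: 37.4
eef_pos: [574.0, 145.9, 237.2]
tool_rot: [3.14, -0.0, 2.645]
force: [0.1, -0.7, -0.6]
width: 64.0
```

Request:
send_rows:
  rows:
    - {"x":1,"y":0,"z":0,"roll":-7,"claw":0.25}
    - {"x":2,"y":0,"z":0,"roll":-14,"claw":0.25}
    - {"x":2,"y":0,"z":0,"roll":-21,"claw":0.25}
    - {"x":2,"y":0,"z":0,"roll":-28,"claw":0.25}
    - {"x":2,"y":0,"z":0,"roll":-35,"claw":0.25}

```text
clock: 37.82
eef_pos: [593.3, 142.8, 236.7]
tool_rot: [-3.141, 0.0, 2.031]
force: [-0.5, 0.5, -1.1]
width: 64.2
```

Request:
send_rows:
  rows:
    - {"x":0,"y":0,"z":0,"roll":-7,"claw":0.25}
    - {"x":0,"y":0,"z":0,"roll":-8,"claw":0.25}
    - {"x":0,"y":0,"z":0,"roll":-8,"claw":0.25}
    - {"x":0,"y":0,"z":0,"roll":-8,"claw":0.25}

```text
clock: 38.15
eef_pos: [593.2, 142.8, 236.9]
tool_rot: [-3.141, -0.0, 1.9]
force: [0.1, -0.5, -1.0]
width: 63.6
```

```bash
python3 - <<'E'
from h import *
settle();s=ctrl.read_state();print(s["eef_pos"],np.degrees(s["tool_rot"][2]))
p,d,c=shot("wrist");cv2.imwrite("pics/w13.png",p)
for nm,z in(("keeper_pivot",137),("keeper_knob",167)):
    for o in ctrl.place_of("wrist",nm)[:1]:print(nm,np.round(o["uv"]),np.round(p2w("wrist",o["uv"],z,c)[0],1),round(o["confidence"],2))
pv=np.array([634.,20]);f=lambda t:pv+128*np.array([np.cos(np.radians(186.6-t)),np.sin(np.radians(186.6-t))])
print(f(78))
for b in (78,48,18):print(b,[[float(z) for z in np.round((f(b-6*i)-f(b))/10,1)] for i in range(1,6)],f(b-30))
E
```

```text
[593.24892574 142.73564884 237.01911459] 108.84971265624586
keeper_pivot [272. 368.] [633.7  18.5 137. ] 0.6
keeper_knob [284. 231.] [599.7 143.  167. ] 0.62
[593.17320841 141.31435648]
78 [[-1.2, -0.5], [-2.4, -1.1], [-3.5, -1.9], [-4.6, -2.7], [-5.5, -3.7]] [537.98578309 104.64791876]
48 [[-0.8, -1.0], [-1.6, -2.2], [-2.1, -3.4], [-2.6, -4.6], [-2.9, -5.9]] [508.52528965  45.30013957]
18 [[-0.2, -1.3], [-0.3, -2.7], [-0.2, -4.0], [0.1, -5.3], [0.4, -6.6]] [512.68564352 -20.82679159]
```

View pics/w13.png

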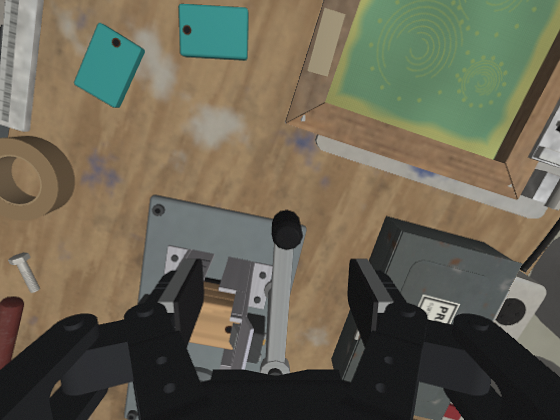

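Request:
send_rows:
  rows:
    - {"x":0.4,"y":0,"z":-2.5,"roll":0,"claw":0.25}
    - {"x":0.4,"y":0,"z":-5,"roll":0,"claw":0.25}
    - {"x":0.4,"y":0,"z":-7.3,"roll":0,"claw":0.25}
    - {"x":0.4,"y":0,"z":-7.3,"roll":0,"claw":0.5}
    - {"x":0,"y":0,"z":-7.3,"roll":0,"claw":0.5}

```text
clock: 38.77
eef_pos: [593.3, 142.3, 163.5]
tool_rot: [-3.14, 0.0, 1.897]
force: [0.1, -0.0, 0.3]
width: 43.1
```

Request:
send_rows:
  rows:
    - {"x":-1.2,"y":-0.5,"z":0,"roll":6,"claw":0.5}
    - {"x":-2.4,"y":-1.1,"z":0,"roll":12,"claw":0.5}
    - {"x":-3.5,"y":-1.9,"z":0,"roll":18,"claw":0.5}
    - {"x":-4.6,"y":-2.7,"z":0,"roll":24,"claw":0.5}
    - {"x":-5.5,"y":-3.7,"z":0,"roll":30,"claw":0.5}

```text
clock: 39.18
eef_pos: [539.0, 106.6, 166.2]
tool_rot: [3.138, 0.002, 2.427]
force: [0.7, 2.1, -0.5]
width: 42.8
```

Request:
send_rows:
  rows:
    - {"x":-0.8,"y":-1.0,"z":0,"roll":6,"claw":0.5}
    - {"x":-1.6,"y":-2.2,"z":0,"roll":12,"claw":0.5}
    - {"x":-2.1,"y":-3.4,"z":0,"roll":18,"claw":0.5}
    - {"x":-2.6,"y":-4.6,"z":0,"roll":24,"claw":0.5}
    - {"x":-2.9,"y":-5.9,"z":0,"roll":30,"claw":0.5}

```text
clock: 39.6
eef_pos: [509.8, 46.9, 166.2]
tool_rot: [3.14, 0.003, 2.951]
force: [-0.5, 2.0, 0.9]
width: 42.5
```

Request:
send_rows:
  rows:
    - {"x":-0.2,"y":-1.3,"z":0,"roll":6,"claw":0.5}
    - {"x":-0.3,"y":-2.7,"z":0,"roll":12,"claw":0.5}
    - {"x":-0.2,"y":-4.0,"z":0,"roll":18,"claw":0.5}
    - {"x":-0.2,"y":-4.6,"z":0,"roll":18,"claw":0.5}
    - {"x":-0.2,"y":-4.9,"z":0,"roll":18,"claw":0.5}

```text
clock: 40.02
eef_pos: [508.1, -3.6, 165.6]
tool_rot: [-3.141, 0.003, -3.029]
force: [-0.8, 1.7, 0.7]
width: 43.1
```

Not at the stop yet (force only 1.7 N), so I'll push on in small steps.

Request:
send_rows:
  rows:
    - {"x":0,"y":-0.3,"z":0,"roll":0,"claw":0.5}
    - {"x":0,"y":-0.6,"z":0,"roll":0,"claw":0.5}
    - {"x":0,"y":-0.6,"z":0,"roll":0,"claw":0.5}

```text
clock: 40.27
eef_pos: [508.2, -6.2, 164.7]
tool_rot: [3.14, 0.002, -3.024]
force: [-0.6, 4.9, 3.4]
width: 42.8
```

Request:
send_rows:
  rows:
    - {"x":0,"y":-0.3,"z":0,"roll":0,"claw":0.5}
    - {"x":0,"y":-0.3,"z":0,"roll":0,"claw":0.5}
    - {"x":0,"y":-0.3,"z":0,"roll":0,"claw":0.5}

```text
clock: 40.52
eef_pos: [508.2, -6.4, 164.7]
tool_rot: [3.137, 0.002, -3.022]
force: [-0.6, 10.8, 3.7]
width: 42.9
```

Request:
send_rows:
  rows:
    - {"x":0,"y":0.6,"z":0,"roll":0,"claw":0.5}
    - {"x":0,"y":1.0,"z":0,"roll":0,"claw":0.4}
    - {"x":0,"y":1.0,"z":0,"roll":0,"claw":0.3}
    - {"x":0,"y":1.0,"z":3.5,"roll":0,"claw":0.3}
    - {"x":0,"y":1.0,"z":7.5,"roll":0,"claw":0.3}

```text
clock: 40.93
eef_pos: [505.0, -2.0, 237.5]
tool_rot: [-3.141, -0.008, -3.025]
force: [2.1, -0.2, 0.1]
width: 60.0
```

Request:
send_rows:
  rows:
    - {"x":-2,"y":3,"z":2,"roll":0,"claw":0.2}
    - {"x":-4,"y":6,"z":4,"roll":0,"claw":0.2}
    - {"x":-5,"y":9,"z":6,"roll":0,"claw":0.2}
    - {"x":-5,"y":12,"z":7,"roll":0,"claw":0.2}
    - {"x":-5,"y":12,"z":7,"roll":0,"claw":0.2}

```text
clock: 41.35
eef_pos: [457.9, 125.2, 311.5]
tool_rot: [3.137, 0.006, -3.017]
force: [0.9, 0.1, 0.2]
width: 68.2
```

```bash
python3 - <<'E'
from h import *
settle();p,d,c=shot("wrist");print(ctrl.read_state()["eef_pos"])
p2,d,_=shot("top");cv2.imwrite("pics/v14.png",np.hstack([p[150:,:330],cv2.resize(p2[140:275,200:400],(400,270))]))
for nm,z in(("keeper_pivot",137),("keeper_knob",167)):
    for n,cc in(("wrist",c),("top",None)):
        for o in ctrl.place_of(n,nm)[:1]:print(nm,n,np.round(p2w(n,o["uv"],z,cc)[0],1),round(o["confidence"],2))
E
```

```text
[457.18657712 116.97424123 308.3738846 ]
keeper_pivot top [636.3  24.2 137. ] 0.77
keeper_knob wrist [507.9   8.5 167. ] 0.63
keeper_knob top [498.3   7.8 167. ] 0.79
```

View pics/v14.png

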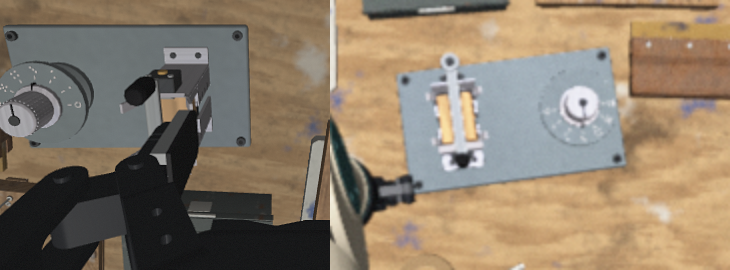

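```bash
python3 -c "
from cell import ctrl
s=ctrl.read_state();print(s['clock'],s['force']);print(ctrl.finish_job())"
```

```text
41.9 [ 0.81524129  0.21654955 -0.16147842]
the job is handed in; nothing more can be done
None
```

The magazine is loaded with all three wooden blanks, the counting sleeve is set to 3 and the keeper bar is closed again. I handed the job in at 41.9 s. It returned no verdict.

- **Keeper opened:** I pushed it about 1.4 rad clear of the mouth before loading anything.
- **Blanks:** Each one was placed flat and pressed home. After each of the three strokes the top read about 103 mm above the table, against a catch level of 104 mm. The wrist depth reads about 1 mm low here, so all three are latched. The last picture of the column showed the third blank lying level with a catch over its far end.
- **Count:** The last top and scene pictures showed no wooden blanks left on the table. I never touched the two turquoise look-alikes.
- **Sleeve:** It started at setting 2 and I turned it one click. The pointer and the top line both stood at the three pips afterwards.
- **Keeper closed:** I pushed it back until it met the stop at about 11 N. The last picture shows the bar over the middle of the mouth, with the gripper clear.

- **Disagreements:** Camera estimates of the column position differed by about 3 mm along x. The first two blanks rubbed a wall on entry (up to about 15 N), so I shifted a little towards the robot and the third went in cleanly. The two cameras also placed the closed knob about 10 mm apart along x; I went by the force at the stop and the final picture.
- **Disturbance:** One blank was knocked about 3 cm aside early in the run. I found it again in the pictures and loaded it.

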